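Hang the measuring pans nested on one hook

ROBOT

A 6-joint arm with a two-finger parallel gripper is mounted at the origin on a cart in front of the work surface, level with it; the furniture and walls round the work are solid. World frame = base frame: x ahead of the robot, y to its left, z up, the work surface at z = 0. Lengths are in m, angles in rad, forces in N, time in s.
With the tool pointing down it reaches from about 0.225 to 0.875 m from the base axis. Payload 3.4 kg.
Tool frame: the origin (TCP) lies at the very end of the fingers, on their centre line; the grasp point (between the pads) lies 19 mm behind it; z points along the fingers, y is the direction in which the jaws open and shut (so a half turn about z gives the same grasp; the last joint's range is limited). The gripper opens to 85 mm and grips with 20 to 120 N. Pads are 22 mm wide; open, the fingers measure 114 mm over their backs; the gripper's body (76 mm by 85 mm) begins 54 mm behind the grasp point. The pads swing forward as they close: fully open they stand 13 mm farther back than shut.
Start: joints at [-1.403, 0.276, 1.505, -0, 1.361, -0.121], TCP at [0.164, -0.551, 0.231] pointing down, gripper open.
Joint ranges: [-2.89, 2.89], [-0.75, 2.08], [0.22, 2.7], [-1.18, 4.32], [0.11, 2.71], [-2.7, 2.7]. Speed limits (rad/s): [2.57, 2.57, 3.14, 3.14, 3.14, 3.14].

INTERFACE

Orientations are given as a unit quaternion [w, x, y, z].
In Python, from rig import get_state, get_image, calibration, sign_off gives the robot as it stands. The module is installed in compiled form; this text tells all that it offers.
- The arm moves only by the tool drive_tool, never from a script. Its argument "targets" is one flat list of numbers, 7 for each row, row after row: the turn, a rotation vector about the tool's x, y, z in degrees, then the shift along the tool's x, y, z in mm, then the opening, from 0 (shut) to 1 (fully open). In form: [wx, wy, wz, tx, ty, tz, fingers, wx, wy, wz, tx, ty, tz, fingers, ...]. A call has 1 to 12 rows; each row shifts and turns the commanded pose from where the row before left it, along the tool's axes as they then stand; what a row does not reach is not made up. A row lasts 1/8 s, in which the tool goes at most 62.5 mm and 10.7 degrees, less where a joint would pass 70% of its speed; a pose out of reach is approached as far as the arm can. A call is refused whole if a number of a shift passes 62.5 or a number of a turn 10.7, either way. A call with a gripper value outside its range is refused whole. The fingers move at their own pace and stop on an object; "grip_force" is the grip in N (left out, the last holds). Time passes only in rows, so rows that do not move let the fingers close. It gives the time, the measured TCP pose, the force and the opening at its end, in the units of the state.
- get_state(): the state, without advancing time (a new reading comes with each control period).
- get_image(name): name is "scene" or "side" or "wrist"; returns the picture (400x640x3 uint8, red, green, blue); there is no depth.
- calibration(name): a dict with "mtx" (3x3 intrinsics, pixels), "world_to_cam" (4x4, takes a point from world to camera coordinates); the wrist camera has in their place "hand_eye" (4x4, takes a point from camera to tool coordinates, whose origin is the TCP and whose axes are the flange's). Camera axes: x right, y down, z forward; pixel columns grow to the right and rows downward; lengths in m; the calibration is good to about 2 mm. A picture is of the moment at which its call begins: read the wrist's pose just before it. calibration takes no time and is no camera call.
- sign_off(): hands the job in, once; it reports no verdict.
The state is a dict: "clock": time; "qpos": joint angles; "qd": joint speeds; "effort": joint torques, N m; "position": TCP position; "ee_rot": TCP orientation; "contact_force": force on the tool from outside, world axes, zero at the start; "moment": the same for the moment, N m; "width": finger opening in m.
Only numpy, scipy, OpenCV 4.12 (cv2) and the standard library are available. Lean on these libraries where they do the work, as an engineer would, in place of code of your own. Each camera call takes 0.05 s, during which the arm holds its last target.

TASK

Hang the three steel measuring pans by the eyes of their handles on the one hook of the stand: the largest first, then the medium, then the small one, mouths facing outwards (away from the post), so that each smaller pan sits nested in the bowl of the one behind it. Press the set home so that it hangs snug and still, let go, and leave the other things on the counter where they are.

Things in the scene. Friction and masses are not known exactly. Their poses are not given: they have to be found in the camera images.
- pan_large: largest of three steel measuring pans. Bowl 96 mm across rim, 74 mm across floor, 38 mm deep. Origin: centre of underside; z out of the mouth; x from bowl along handle to eye. Starts mouth up, handle pointing away from the robot (+-20 deg). Handle: strip 14 mm wide, 3 thick, top flush with rim (middle 36.5 mm above underside), plain from x = 57 to 110 mm, then a wire eye. Loose, about 0.13 kg
- pan_medium: middle of three steel measuring pans. Bowl 82 mm across rim, 64 mm across floor, 33 mm deep. Origin: centre of underside; z out of the mouth; x from bowl along handle to eye. Starts mouth up, handle pointing away from the robot (+-20 deg). Handle: strip 14 mm wide, 3 thick, top flush with rim (middle 31.5 mm above underside), plain from x = 50 to 110 mm, then a wire eye. Loose, about 0.1 kg
- pan_small: smallest of three steel measuring pans. Bowl 68 mm across rim, 52 mm across floor, 28 mm deep. Origin: centre of underside; z out of the mouth; x from bowl along handle to eye. Starts mouth up, handle pointing away from the robot (+-20 deg). Handle: strip 14 mm wide, 3 thick, top flush with rim (middle 26.5 mm above underside), plain from x = 43 to 110 mm, then a wire eye. Loose, about 0.07 kg
- pan_large_eye (a point): centre of the round wire eye at the end of the large pan's handle, 120 mm from the bowl's axis: hole 13 mm wide, wire 3.4 mm thick, hole axis parallel to the bowl's axis (the pan's z); axes as the pan's
- pan_medium_eye (a point): centre of the round wire eye at the end of the medium pan's handle, 120 mm from the bowl's axis: hole 13 mm wide, wire 3.4 mm thick, hole axis parallel to the bowl's axis (the pan's z); axes as the pan's
- pan_small_eye (a point): centre of the round wire eye at the end of the small pan's handle, 120 mm from the bowl's axis: hole 13 mm wide, wire 3.4 mm thick, hole axis parallel to the bowl's axis (the pan's z); axes as the pan's
- stand: hook stand, fixed to the counter: round dark foot 124 mm across, upright steel post 12 mm thick with a ball on top at 326 mm, and one J hook of 6 mm round steel. Origin: foot of the post on the counter; z up; its -x axis is the way the hook points, roughly towards the robot
- hook_seat (a point): lowest point of the hook's bend, on the rod's axis, where the eyes come to hang: 250 mm above the counter, 52 mm in front of the post's axis (stand -x). Axes as the stand's. The rod curves up from here (bend radius 12 mm), forwards to the tip and backwards to the collar on the post. Nested pans hang with undersides 8 mm apart
- hook_tip (a point): free end of the hook: 23 mm farther forward (stand -x) and 29 mm higher than the seat. The last 26 mm of rod are straight and rise forwards at 60 deg from level: an eye goes over the tip from the front and above, then slides down to the seat; a pan let go there swings down by its weight until its handle hangs nearly upright (it rocks for some seconds). Axes as the stand's
- post_mid (a point): point on the axis of the post, 150 mm above the counter, behind the hanging bowls
- shaker: white powder shaker, 65 mm across and 103 mm tall, a bystander; origin at the centre of its underside
- brush: small grey scrubbing brush, 30 x 85 x 55 mm, a bystander; origin at the centre of its underside
- glass: shot glass, 49 mm across and 62 mm tall, a bystander; origin at the centre of its underside
- tamper: coffee tamper with a black handle, 58 mm across and 93 mm tall, a bystander; origin at the centre of its underside
- bean_jar: clear glass jar of coffee beans, fixed in place and hard to see: 170 mm across, 330 mm tall with its white lid, origin at its foot; keep clear of it

How it is judged:
By the outcome, as a careful person would: the job done as asked, in the order asked, and still so for the second after the job is handed in, with the robot touching nothing.
It also fails if it takes over 72 s, if anything falls off the work surface, if the arm or the gripper's body presses on something with over 40 N, if the wrist force passes 120 N, or if a joint passes its speed limit or range.

## Working session

There is one attempt and no reset: what is moved stays moved. The work goes in short steps, Python scripts to look and compute and a tool call to move; the robot and the scene stay as the last step left them, time stands still between calls to the robot, and variables do not carry over. Pictures are saved under pics/ and viewed, and the job is handed in when it is done.

Besides the shell and the picture viewer there is one more tool, called as name(argument=value, ...) on one line, values as JSON. drive_tool: Moves the arm, as the interface text tells. Its arguments: {"type":"object","properties":{"targets":{"type":"array"},"grip_force":{"type":"number"}},"required":["targets"]}

```bash
ls; mkdir -p pics
python3 - <<'E'
from rig import *
import cv2,numpy as np
s=get_state()
for k in s: print(k,np.round(s[k],3))
for n in ['scene','side','wrist']:
    im=get_image(n); cv2.imwrite(f'pics/{n}0.png',im[:,:,::-1])
    c=calibration(n)
    for k in c: print(n,k,np.round(c[k],4).tolist())
E
```

```text
pics
clock 0.0
qpos [-1.403  0.277  1.506  0.     1.361 -0.121]
qd [ 0.001  0.001  0.001  0.001 -0.001  0.001]
effort [-0.0000e+00 -4.1678e+01 -2.4581e+01 -0.0000e+00  1.1000e-02 -0.0000e+00]
position [ 0.164 -0.551  0.23 ]
ee_rot [-0.001  0.99   0.144 -0.   ]
contact_force [-0.451 -0.018 -0.071]
moment [ 0.005  0.013 -0.039]
width 0.085
scene mtx [[493.1496, 0.0, 323.824], [0.0, 493.1496, 200.6277], [0.0, 0.0, 1.0]]
scene world_to_cam [[-0.5269, -0.8499, -0.0081, 0.1717], [-0.4062, 0.2602, -0.876, 0.4136], [0.7466, -0.4582, -0.4823, 1.3089], [0.0, 0.0, 0.0, 1.0]]
side mtx [[371.5244, 0.0, 321.4187], [0.0, 371.5244, 197.696], [0.0, 0.0, 1.0]]
side world_to_cam [[0.9971, -0.0761, 0.0008, -0.5364], [-0.0352, -0.4713, -0.8813, 0.1021], [0.0674, 0.8787, -0.4726, 1.4045], [0.0, 0.0, 0.0, 1.0]]
wrist mtx [[336.2228, 0.0, 319.7646], [0.0, 336.2228, 199.3437], [0.0, 0.0, 1.0]]
wrist hand_eye [[0.001, -0.9601, -0.2797, 0.0713], [1.0, 0.0009, 0.0006, -0.0013], [-0.0003, -0.2797, 0.9601, -0.1419], [0.0, 0.0, 0.0, 1.0]]
```

View pics/scene0.png

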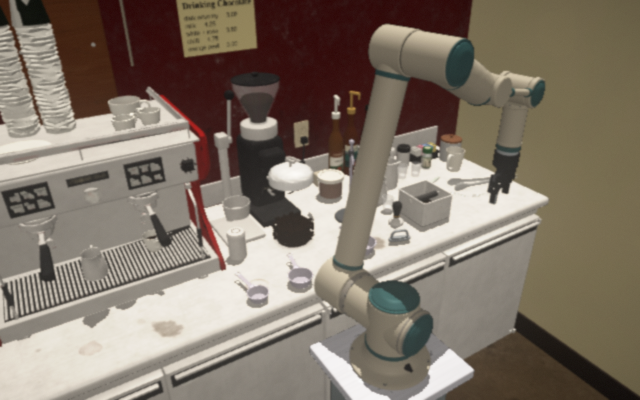

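View pics/side0.png

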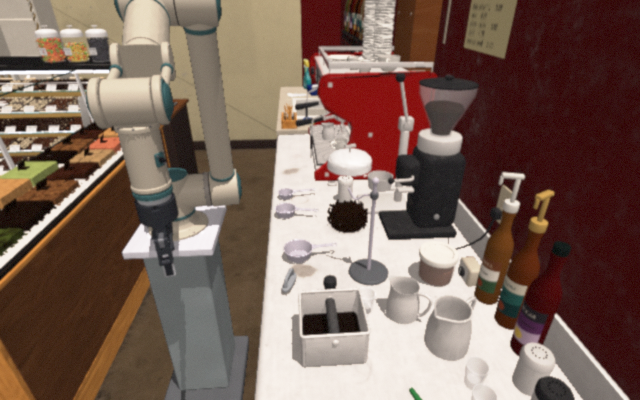

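View pics/wrist0.png

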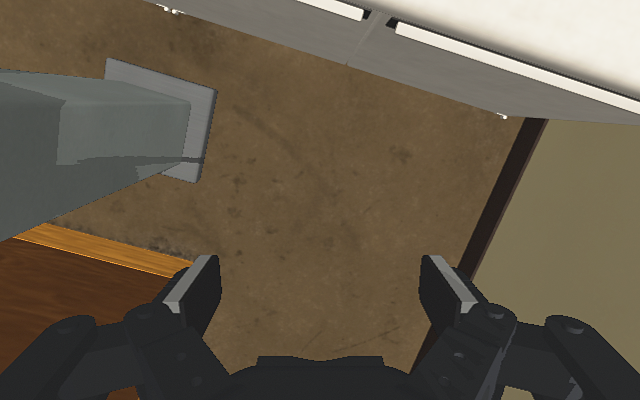

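```bash
cat > h.py <<'E'
from rig import *
import cv2,numpy as np
from scipy.spatial.transform import Rotation as R
def rotq(q): return R.from_quat([q[1],q[2],q[3],q[0]])
def cam(n,s=None):
    c=calibration(n); K=c['mtx']
    if n=='wrist':
        H=c['hand_eye']; T=np.eye(4); T[:3,:3]=rotq(s['ee_rot']).as_matrix(); T[:3,3]=s['position']
        W=T@H
    else: W=np.linalg.inv(c['world_to_cam'])
    return K,W
def ray(n,uv,s=None):
    K,W=cam(n,s); d=W[:3,:3]@np.linalg.solve(K,[uv[0],uv[1],1]); return W[:3,3],d/np.linalg.norm(d)
def plane(n,uv,z,s=None):
    o,d=ray(n,uv,s); return o+d*(z-o[2])/d[2]
def proj(n,p,s=None):
    K,W=cam(n,s); c=np.linalg.inv(W)@np.append(p,1); q=K@c[:3]; return q[:2]/q[2]
def tri(a,b):
    (o1,d1),(o2,d2)=a,b
    t=np.linalg.lstsq(np.c_[d1,-d2],o2-o1,rcond=None)[0]
    p,q=o1+d1*t[0],o2+d2*t[1]; return (p+q)/2,np.linalg.norm(p-q)
def snap(n,name,crop=None,k=1):
    s=get_state(); im=get_image(n); np.save(f'pics/{name}.npy',im)
    if crop: 
        x0,y0,x1,y1=crop; v=im[y0:y1,x0:x1]
    else: v=im
    v=cv2.resize(v,None,fx=k,fy=k,interpolation=cv2.INTER_CUBIC)
    cv2.imwrite(f'pics/{name}.png',v[:,:,::-1]); return s,im
E
python3 - <<'E'
from h import *
for n in ['scene','side']:
    K,W=cam(n); print(n,W[:3,3])
im=cv2.imread('pics/side0.png'); 
cv2.imwrite('pics/sidec.png',cv2.resize(im[140:330,260:420],None,fx=3.1,fy=3.1,interpolation=cv2.INTER_CUBIC))
im=cv2.imread('pics/scene0.png'); 
cv2.imwrite('pics/scenec.png',cv2.resize(im[170:310,220:420],None,fx=4,fy=4,interpolation=cv2.INTER_CUBIC))
E
```

```text
scene [-0.7187123   0.63808656  0.99497264]
side [ 0.44372738 -1.22679621  0.75413451]
```

View pics/sidec.png

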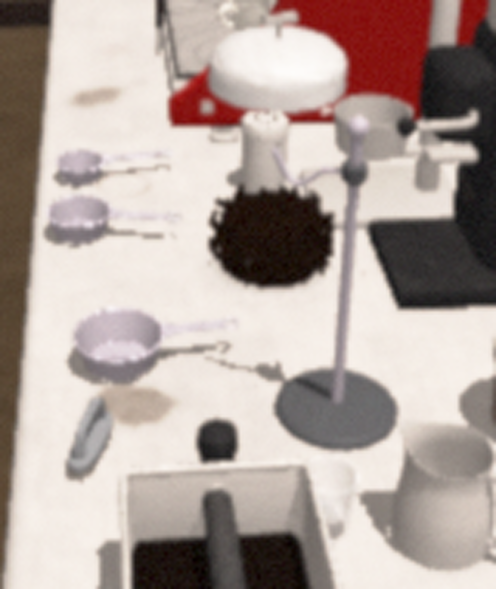

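View pics/scenec.png

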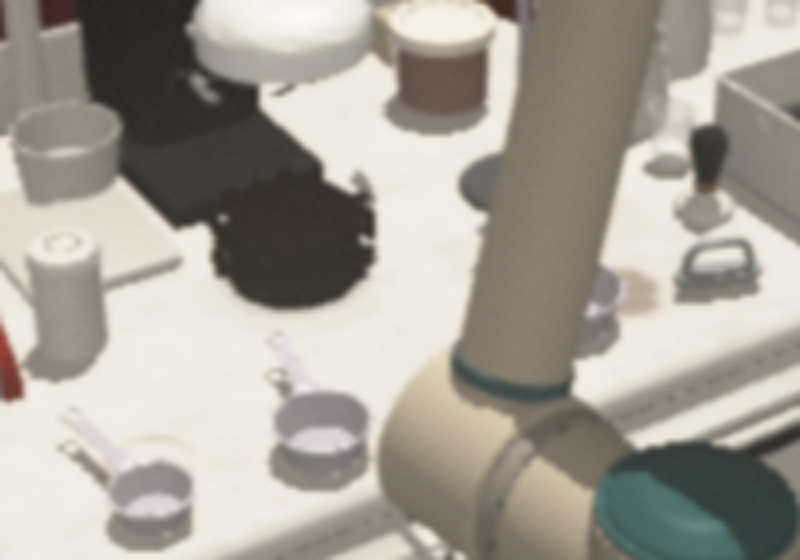

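Run:
```python
from h import *
f=lambda u,v:(260+u/3.1-.0,140+v/3.1)
g=lambda u,v:(220+u/4,170+v/4)
for nm,uv,z in [('S rim',(79,158),.028),('S eye',(165,156),.028),('M rim',(79,209),.033),('M eye',(178,214),.033),('L rim',(118,332),.038),('L eye',(233,323),.038),('foot L',(275,405),.006),('foot R',(397,405),.006),('foot c',(337,408),.006),('ball',(358,126),.326),('collar',(353,172),.28),('beans bottom',(275,283),0),('beans l',(211,238),.05),('lid',(278,68),.32),('glass',(335,520),.0)]:
    print(nm,np.round(plane('side',f(*uv),z),3))
for nm,uv,z in [('S rim',(152,480),.028),('S eye',(72,418),.028),('M rim',(322,412),.033),('M eye',(275,341),.033),('beans',(295,290),0),('lid',(281,25),.32)]:
    print('scene',nm,np.round(plane('scene',g(*uv),z),3))
```

```text
S rim [0.399 0.195 0.028]
S eye [0.517 0.193 0.028]
M rim [0.4   0.044 0.033]
M eye [0.524 0.022 0.033]
L rim [ 0.444 -0.23   0.038]
L eye [ 0.566 -0.223  0.038]
foot L [ 0.599 -0.322  0.006]
foot R [ 0.721 -0.331  0.006]
foot c [ 0.66  -0.332  0.006]
ball [ 0.656 -0.346  0.326]
collar [ 0.655 -0.343  0.28 ]
beans bottom [ 0.632 -0.093  0.   ]
beans l [ 0.557 -0.067  0.05 ]
lid [ 0.608 -0.199  0.32 ]
glass [ 0.631 -0.477  0.   ]
scene S rim [0.404 0.188 0.028]
scene S eye [0.509 0.209 0.028]
scene M rim [0.403 0.04  0.033]
scene M eye [0.51  0.025 0.033]
scene beans [ 0.613 -0.049  0.   ]
scene lid [0.517 0.002 0.32 ]
```

```bash
cat >> h.py <<'E'
def Rpitch(yaw,pitch,roll=0):
    # tool down with tool x at world yaw; pitch>0 tips pan handle (tool x) upward, fingers point forward
    z=R.from_euler('z',yaw,degrees=True); base=R.from_matrix(np.diag([1.,-1,-1]))
    return z*R.from_euler('y',-pitch,degrees=True)*base*R.from_euler('x',roll,degrees=True)
def plan(way,start=None,dp=1):
    """way: list of (p,R,fingers,n). prints rows"""
    if start is None:
        s=get_state(); p=np.array(s['position']); r=rotq(s['ee_rot'])
    else: p,r=start
    out=[]
    for P,Rt,f,n in way:
        p0,r0=p,r; dr=(r0.inv()*Rt).as_rotvec()
        for i in range(n):
            pt=p0+(np.array(P)-p0)*(i+1)/n; rt=r0*R.from_rotvec(dr*(i+1)/n)
            t=np.round(r.inv().apply(pt-p)*1000,dp); w=np.round(np.degrees((r.inv()*rt).as_rotvec()),dp)
            p=p+r.apply(t/1000); r=r*R.from_rotvec(np.radians(w))
            out+= list(w+0.)+list(t+0.)+[f]
            if abs(w).max()>10.7 or abs(t).max()>62.5 or np.linalg.norm(t)>62.5: print('BIG',w,t)
    print(len(out)//7,'rows',[int(x) if x==int(x) else round(float(x),2) for x in out]); print('end',np.round(p,4))
    return p,r
E
python3 - <<'E'
from h import *
plan([((.43,-.28,.31),Rpitch(0,0),1,7)])
E
```

```text
7 rows [0, 0, 2.4, 47.5, -26.3, -11.3, 1, 0, 0, 2.3, 46.3, -28.2, -11.3, 1, 0, 0, 2.4, 45.2, -30.1, -11.3, 1, 0, 0, 2.4, 43.9, -31.9, -11.3, 1, -0.1, 0, 2.3, 42.5, -33.7, -11.3, 1, 0, 0, 2.4, 41.1, -35.4, -11.3, 1, 0, 0, 2.4, 39.6, -37.1, -11.4, 1]
end [ 0.43 -0.28  0.31]
```

drive_tool(targets=[0, 0, 2.4, 47.5, -26.3, -11.3, 1, 0, 0, 2.3, 46.3, -28.2, -11.3, 1, 0, 0, 2.4, 45.2, -30.1, -11.3, 1, 0, 0, 2.4, 43.9, -31.9, -11.3, 1, -0.1, 0, 2.3, 42.5, -33.7, -11.3, 1, 0, 0, 2.4, 41.1, -35.4, -11.3, 1, 0, 0, 2.4, 39.6, -37.1, -11.4, 1], grip_force=100)

```text
clock: 1.02
position: [0.431, -0.2788, 0.3106]
ee_rot: [0.001, 1.0, -0.001, 0.0]
contact_force: [0.9, -0.5, -0.1]
width: 0.0854
```

Run:
```python
from h import *
import pickle
s,im=snap('wrist','w1'); pickle.dump(s,open('pics/w1.pkl','wb'))
snap('scene','sc1',(220,170,420,310),4)
print(s['clock'],s['position'],s['ee_rot'],s['qpos'],s['qd'])
```

```text
1.025 [ 0.43099311 -0.27884659  0.31061874] [ 9.45167970e-04  9.99998849e-01 -1.18424162e-03  8.09287366e-05] [-7.08909985e-01  1.45512349e-01  1.48332845e+00 -1.33348389e-03
  1.51140000e+00  8.64333084e-01] [ 0.86052703  0.07794533 -0.31080329 -0.00134704  0.22702458  1.18498527]
```

View pics/w1.png

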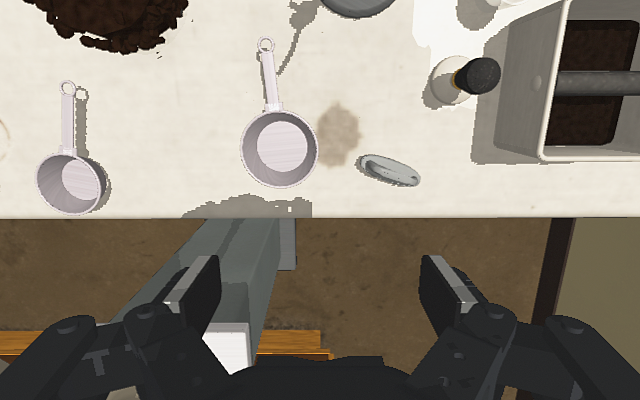

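View pics/sc1.png

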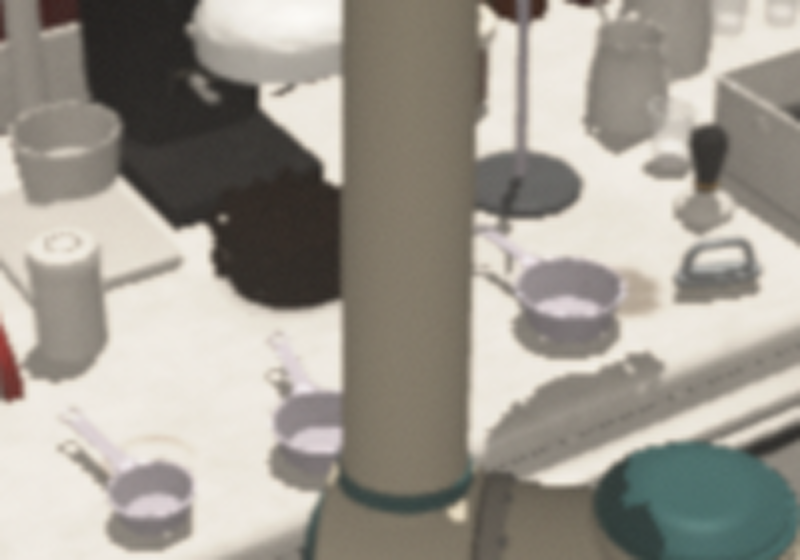

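```bash
cat >> h.py <<'E'
def purple(im):
    hsv=cv2.cvtColor(im,cv2.COLOR_RGB2HSV).astype(int)
    r,g,b=[im[:,:,i].astype(int) for i in range(3)]
    return ((b-g>=8)&(b>=r)).astype(np.uint8)
E
python3 - <<'E'
from h import *
s,im=snap('wrist','w2')
print(s['clock'],s['position'],np.abs(s['qd']).max())
m=purple(im); m=cv2.morphologyEx(m,cv2.MORPH_CLOSE,np.ones((3,3)))
cv2.imwrite('pics/w2m.png',m*255)
n,l,st,ce=cv2.connectedComponentsWithStats(m)
for i in range(1,n):
    if st[i,4]>150: print(st[i],ce[i])
print(im[140,280],im[90,270],im[45,260],im[150,330],im[120,290])
plan([((.45,-.32,.36),Rpitch(0,40),1,4)])
E
```

```text
1.125 [ 0.43354488 -0.27672471  0.31148048] 0.0874751499443404
[229 221 222] [229 222 224] [233 228 214] [188 173 154] [109 102 103]
4 rows [0, 10, 0.1, 4.6, 10.4, -12.3, 1, 0, 10, 0, 6.6, 10.4, -11.3, 1, 0, 10, 0.1, 8.6, 10.4, -10, 1, 0, 9.9, 0.1, 10.1, 10.4, -8.3, 1]
end [ 0.45 -0.32  0.36]
```

View pics/w2m.png

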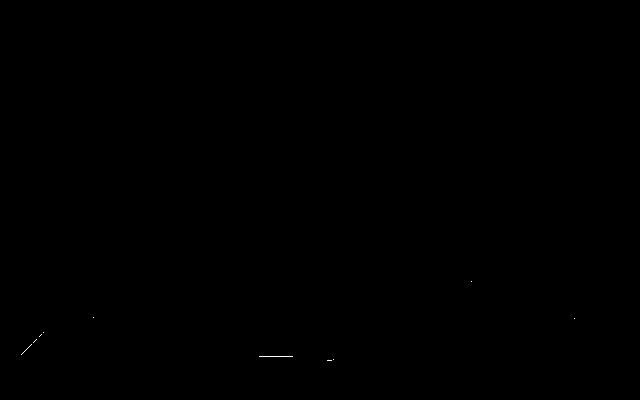

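```bash
sed -i 's/return ((b-g>=8)&(b>=r)).astype(np.uint8)/return ((b-g>=-4)\&(r-g>=2)\&(g>60)).astype(np.uint8)/' h.py
cat >> h.py <<'E'
def pans(im,vmax=220):
    m=purple(im); m[vmax:]=0; m=cv2.morphologyEx(m,cv2.MORPH_CLOSE,np.ones((3,3)))
    n,l,st,ce=cv2.connectedComponentsWithStats(m); r=[]
    for i in range(1,n):
        if st[i,4]>400: r.append((st[i],(l==i).astype(np.uint8)))
    return m,r
E
python3 - <<'E'
from h import *
im=np.load('pics/w2.npy'); m,r=pans(im)
for st,c in r: print(st)
k=np.dstack([im[:,:,2],im[:,:,1],im[:,:,0]]).copy(); k[m>0]=(0,0,255)
cv2.imwrite('pics/w2m.png',np.vstack([k[:220,:360],im[:220,:360,::-1]]))
cv2.imwrite('pics/w2z.png',cv2.resize(im[25:200,220:340,::-1],None,fx=3.4,fy=3.4,interpolation=cv2.INTER_CUBIC))
E
```

```text
[ 242   39   79  152 5599]
[557  77  83  25 685]
[  37   82   72  134 4297]
```

View pics/w2m.png

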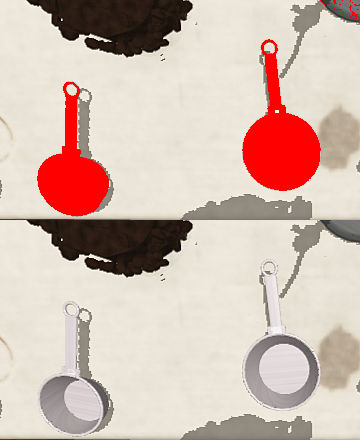

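View pics/w2z.png

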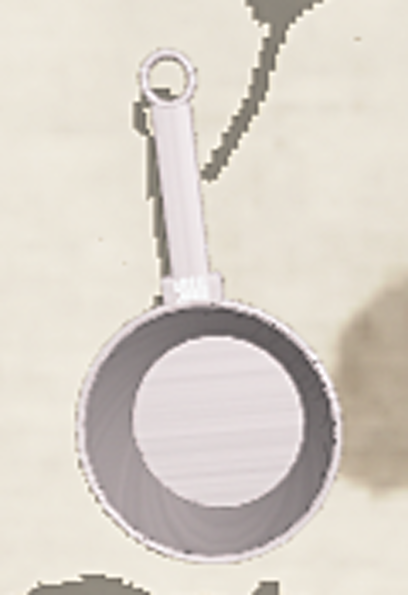

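drive_tool(targets=[0, 10, 0.1, 4.6, 10.4, -12.3, 1, 0, 10, 0, 6.6, 10.4, -11.3, 1, 0, 10, 0.1, 8.6, 10.4, -10, 1, 0, 9.9, 0.1, 10.1, 10.4, -8.3, 1, 0, 0, 0, 0, 0, 0, 1])

```text
clock: 1.8
position: [0.445, -0.3234, 0.3576]
ee_rot: [0.001, 0.94, -0.007, 0.34]
contact_force: [0.3, -0.1, 0.6]
width: 0.0854
```

Run:
```python
from h import *
import pickle
s,im=snap('wrist','w3'); pickle.dump(s,open('pics/w3.pkl','wb'))
print(s['clock'],s['position'],s['ee_rot'],np.abs(s['qd']).max())
a=proj('wrist',(.605,-.335,.25),s);print(a)
```

```text
1.8 [ 0.44497883 -0.3234344   0.35762362] [ 8.14892437e-04  9.40460797e-01 -6.54482817e-03  3.39838183e-01] 0.0714055996274899
[331.66092371 119.13212105]
```

View pics/w3.png

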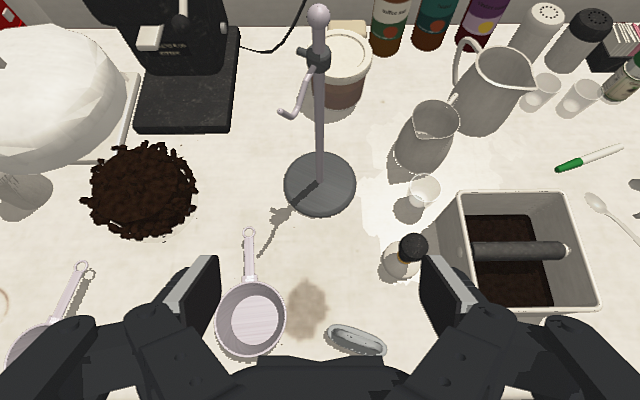

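Run:
```python
from h import *
im=np.load('pics/w3.npy')
cv2.imwrite('pics/w3z.png',cv2.resize(im[0:140,250:350,::-1],None,fx=4.2,fy=4.2,interpolation=cv2.INTER_CUBIC))
```

```text
(no output)
```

View pics/w3z.png

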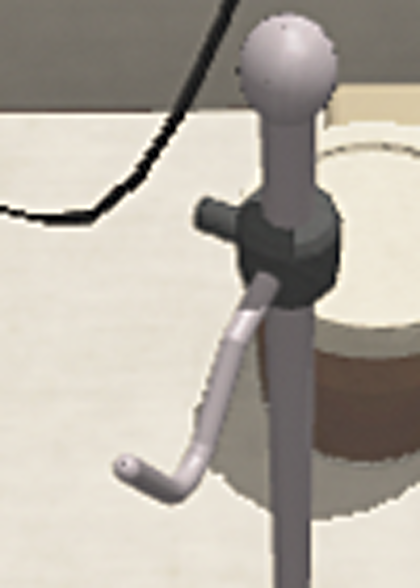

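Run:
```python
from h import *
import pickle
s=pickle.load(open('pics/w3.pkl','rb'))
z=lambda U,V:(250+(U+.5)/4.2-.5,(V+.5)/4.2-.5)
tip=plane('wrist',z(123,466),.279,s); seat=plane('wrist',z(181,485),.25,s)
ball=plane('wrist',z(290,68),.318,s)
im=np.load('pics/w3.npy')
foot=plane('wrist',(319.5,184),.006,s)
print('tip',tip,'seat',seat,'ball',ball,'foot',foot)
print('post@.28',plane('wrist',z(291,245),.28,s))
hsv=im.astype(int)
# foot ellipse
g=((im[:,:,2].astype(int)-im[:,:,0]>-6)&(im.max(2)<130)).astype(np.uint8); g[:140]=0; g[225:]=0; g[:,:270]=0; g[:,370:]=0
c,_=cv2.findContours(g,cv2.RETR_EXTERNAL,cv2.CHAIN_APPROX_NONE); c=max(c,key=cv2.contourArea)
P=np.array([plane('wrist',q[0],.006,s)[:2] for q in cv2.convexHull(c)])
A=np.c_[P,np.ones(len(P))]; x=np.linalg.lstsq(A,(P**2).sum(1),rcond=None)[0]; cc=x[:2]/2; print('foot fit',cc,np.sqrt(x[2]+cc@cc))
for nm,c0 in [('ball',ball),('foot',np.r_[cc,0])]:
  d=tip[:2]-c0[:2]; print(nm,'tip d',np.hypot(*d),np.degrees(np.arctan2(d[1],d[0]))); d=seat[:2]-c0[:2]; print('seat d',np.hypot(*d),np.degrees(np.arctan2(d[1],d[0])))
def circ(P):
  A=np.c_[P,np.ones(len(P))]; x=np.linalg.lstsq(A,(P**2).sum(1),rcond=None)[0]; cc=x[:2]/2; return cc,np.sqrt(x[2]+cc@cc)
# pans from w2
s2=s.copy()
s2['position']=np.array([ 0.43354488,-0.27672471,0.31148048]); s2['ee_rot']=np.array([0,1,0,0.])
im=np.load('pics/w2.npy'); m,r=pans(im)
lid=[]
for (st,c),h in [(r[0],.038),(r[2],.033)]:
    vv,uu=np.nonzero(c); 
    hull=cv2.convexHull(np.c_[uu,vv].astype(np.int32))
    o=cv2.morphologyEx(c,cv2.MORPH_OPEN,cv2.getStructuringElement(cv2.MORPH_ELLIPSE,(25,25)))
    e=cv2.minEnclosingCircle(cv2.findContours(o,0,1)[0][0])
    cont=max(cv2.findContours(o,0,1)[0],key=len)
    P=np.array([plane('wrist',q[0],h,s2)[:2] for q in cont]); cc,rr=circ(P)
    # eye: hole component
    sub=c[st[1]:st[1]+18,st[0]:st[0]+st[2]]; 
    inv=(1-c); inv=np.pad(inv[st[1]-1:st[1]+20,st[0]-1:st[0]+st[2]+1],0)
    n,l,s3,ce=cv2.connectedComponentsWithStats(inv.astype(np.uint8),connectivity=4)
    for i in range(1,n):
        if 15<s3[i,4]<200: 
            ev=ce[i]+[st[0]-1,st[1]-1]; ew=plane('wrist',ev,h-.0015,s2); d=ew[:2]-cc; print(h,'rim',cc,rr,'eye',ev,ew,'len',np.hypot(*d),'yaw',np.degrees(np.arctan2(d[1],d[0])))
```

```text
tip [ 0.59273723 -0.28877023  0.279     ] seat [ 0.61019058 -0.2979921   0.25      ] ball [ 0.65773243 -0.32361389  0.318     ] foot [ 0.65635913 -0.32327996  0.006     ]
post@.28 [ 0.65113312 -0.3235548   0.28      ]
foot fit [ 0.66442218 -0.32316438] 0.06380616372443687
ball tip d 0.07374589844498287 151.80442684982793
seat d 0.05400652070583883 151.67837961359785
foot tip d 0.0795090540707638 154.36849769079217
seat d 0.059788879692116305 155.10102934843465
0.038 rim [ 0.44346857 -0.22747974] 0.04765075834022807 eye [269.11009174  47.72477064] [ 0.56284625 -0.21731514  0.0365    ] len 0.11980963304347898 yaw 4.866805192182946
0.033 rim [0.40137204 0.04271122] 0.04291906206497305 eye [71.06 89.43] [0.51746507 0.02174508 0.0315    ] len 0.117971054552588 yaw -10.237144701319902
```

```bash
cat >> h.py <<'E'
def grasp_pose(c,yaw,zs,px=.085,off=25,tip=.012):
    Rt=Rpitch(yaw,off); a=np.radians(yaw); g=np.array([c[0]+px*np.cos(a),c[1]+px*np.sin(a),zs])
    return g,Rt,g+Rt.apply([0,0,tip]),g+Rt.apply([0,0,tip-.07])
E
python3 - <<'E'
from h import *
K,W=cam('side')
f=lambda u,v:(260+u/3.1-.0,140+v/3.1)
import pickle
s=pickle.load(open('pics/w3.pkl','rb'))
for a in [.03,.05,.08]: print('beans ctr',plane('side',f(272,238),a),plane('wrist',(140,190),a,s))
print('lid',tri(ray('side',f(278,68)),ray('wrist',(60,95),s)))
g,Rt,G,P=grasp_pose((.4435,-.2275),4.87,.0365)
plan([(P,Rt,.5,6),(G,Rt,.5,2),(G,Rt,.5,1),(G,Rt,.0,3)])
E
```

```text
beans ctr [ 0.63431379 -0.03934161  0.03      ] [ 0.63773216 -0.03872518  0.03      ]
beans ctr [ 0.62904995 -0.07213813  0.05      ] [ 0.62821452 -0.05048364  0.05      ]
beans ctr [ 0.62115419 -0.12133291  0.08      ] [ 0.61393807 -0.06812134  0.08      ]
lid (array([ 0.62451563, -0.08420495,  0.26921019]), np.float64(0.005893859464904651))
12 rows [0.5, -2.5, -0.8, -21.5, -16.8, 40.6, 0.5, 0.4, -2.4, -0.8, -19.4, -16.7, 41.6, 0.5, 0.5, -2.5, -0.7, -17.4, -16.7, 42.5, 0.5, 0.5, -2.4, -0.8, -15.4, -16.5, 43.4, 0.5, 0.5, -2.5, -0.8, -13.3, -16.3, 44.1, 0.5, 0.4, -2.4, -0.8, -11.1, -16.2, 44.8, 0.5, 0, 0, 0, 0, 0, 35, 0.5, 0, 0, 0, 0, 0, 35, 0.5, 0, 0, 0, 0, 0, 0, 0.5, 0, 0, 0, 0, 0, 0, 0, 0, 0, 0, 0, 0, 0, 0, 0, 0, 0, 0, 0, 0, 0]
end [ 0.5333 -0.2199  0.0256]
```

drive_tool(targets=[0.5, -2.5, -0.8, -21.5, -16.8, 40.6, 0.5, 0.4, -2.4, -0.8, -19.4, -16.7, 41.6, 0.5, 0.5, -2.5, -0.7, -17.4, -16.7, 42.5, 0.5, 0.5, -2.4, -0.8, -15.4, -16.5, 43.4, 0.5, 0.5, -2.5, -0.8, -13.3, -16.3, 44.1, 0.5, 0.4, -2.4, -0.8, -11.1, -16.2, 44.8, 0.5, 0, 0, 0, 0, 0, 35, 0.5, 0, 0, 0, 0, 0, 35, 0.5, 0, 0, 0, 0, 0, 0, 0.5, 0, 0, 0, 0, 0, 0, 0, 0, 0, 0, 0, 0, 0, 0, 0, 0, 0, 0, 0, 0, 0], grip_force=100)

```text
clock: 3.35
position: [0.5367, -0.2196, 0.0286]
ee_rot: [-0.007, 0.975, 0.044, 0.219]
contact_force: [1.6, 0.7, 1.4]
width: 0.0098
```

Run:
```python
from h import *
s,im=snap('wrist','w4'); print(s['clock'],s['position'],s['ee_rot'],s['width'],s['contact_force'])
```

```text
3.35 [ 0.53671704 -0.21958955  0.02856188] [-0.00748728  0.97467819  0.04393653  0.21912544] 0.009752783032364267 [1.56395192 0.7141407  1.44631305]
```

View pics/w4.png

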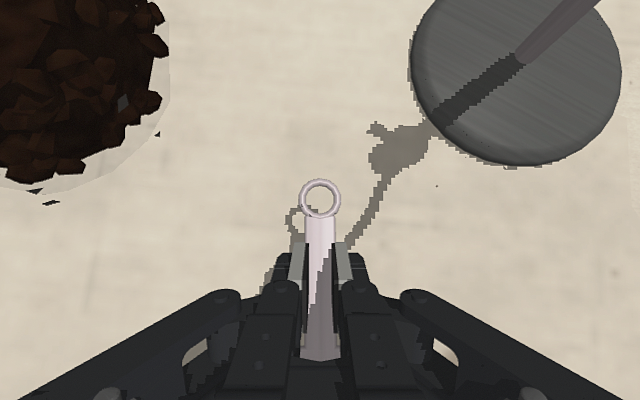

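```bash
cat >> h.py <<'E'
POST=np.array([.658,-.3235]); HY=-27.8
U=np.array([-np.cos(np.radians(HY)),-np.sin(np.radians(HY)),0]); Z=np.array([0,0,1.])
SEAT=np.r_[POST,.25]+.052*U
def hk(f,h): return SEAT+U*f/1000+Z*h/1000   # stand coords mm: forward, up from seat
ROD=U*.5+Z*.866
TIP=hk(23,29)
def tcp_for(eye,Rt,et): return np.array(eye)-Rt.apply(et)
E
python3 - <<'E'
from h import *
s=get_state(); r=rotq(s['ee_rot']); p=np.array(s['position']); print(s['width'],TIP,SEAT)
e=np.array([.5628,-.2173,.0365]); et=r.inv().apply(e-p); print('eye tool',et,'proj',proj('wrist',e,s))
# ray/plane estimate: plane y_tool arbitrary; intersect ray with world z=.0365
print(plane('wrist',(320,199),.0365,s))
Rt=Rpitch(HY,55)
A=tcp_for((.50,-.24,.33),Rt,et); B=tcp_for(TIP+ROD*.035,Rt,et)
q=plan([(p+[0,0,.03],r,0,1),(A,Rt,0,7),(B,Rt,0,3),(B,Rt,0,1)])
print(A,B)
E
```

```text
0.009788836688022167 [ 0.59165643 -0.288521    0.279     ] [ 0.61200179 -0.29924789  0.25      ]
eye tool [2.70461203e-02 2.66394948e-05 3.93003038e-03] proj [322.74332894 201.9740266 ]
[ 0.56404604 -0.21594072  0.0365    ]
12 rows [0, 0, 0, 12.8, 0.1, -27.1, 0, -3, 4.1, 3.7, 8.4, 1.1, -35.8, 0, -3.1, 4.1, 3.6, 11, 2.4, -35, 0, -3, 4.1, 3.7, 13.7, 3.5, -34, 0, -3, 4.1, 3.6, 16.4, 4.2, -32.7, 0, -3.1, 4.2, 3.7, 18.9, 4.8, -31.1, 0, -3, 4.1, 3.6, 21.4, 5.2, -29.5, 0, -3, 4.1, 3.7, 23.8, 5.2, -27.5, 0, 0, 0, 0, 10.8, 0.1, 27.5, 0, 0, 0, 0, 10.9, 0, 27.5, 0, 0, 0, 0, 10.8, 0.1, 27.5, 0, 0, 0, 0, 0, 0, 0, 0]
end [ 0.5597 -0.2716  0.2894]
[ 0.48344218 -0.23123994  0.31009929] [ 0.55961844 -0.27159917  0.28940929]
```

drive_tool(targets=[0, 0, 0, 12.8, 0.1, -27.1, 0, -3, 4.1, 3.7, 8.4, 1.1, -35.8, 0, -3.1, 4.1, 3.6, 11, 2.4, -35, 0, -3, 4.1, 3.7, 13.7, 3.5, -34, 0, -3, 4.1, 3.6, 16.4, 4.2, -32.7, 0, -3.1, 4.2, 3.7, 18.9, 4.8, -31.1, 0, -3, 4.1, 3.6, 21.4, 5.2, -29.5, 0, -3, 4.1, 3.7, 23.8, 5.2, -27.5, 0, 0, 0, 0, 10.8, 0.1, 27.5, 0, 0, 0, 0, 10.9, 0, 27.5, 0, 0, 0, 0, 10.8, 0.1, 27.5, 0, 0, 0, 0, 0, 0, 0, 0])

```text
clock: 4.9
position: [0.5601, -0.2716, 0.2865]
ee_rot: [0.109, 0.862, -0.213, 0.447]
contact_force: [-0.0, 0.2, -1.5]
width: 0.01
```

Run:
```python
from h import *
import pickle
s,im=snap('wrist','w5',(200,60,460,260),3); pickle.dump(s,open('pics/w5.pkl','wb')); print(s['clock'],s['position'],s['ee_rot'],s['width'],s['contact_force'],np.abs(s['qd']).max(),s['qpos'])
snap('side','s5',(260,130,460,280),4)
r=rotq(s['ee_rot']);print(np.degrees((r.inv()*Rpitch(HY,55)).as_rotvec()))
print('tip',proj('wrist',TIP,s),'seat',proj('wrist',SEAT,s),'eye',proj('wrist',s['position']+r.apply([.02705,0,.0039]),s))
```

```text
4.9 [ 0.56006548 -0.27159428  0.28654377] [ 0.10948143  0.86203339 -0.21329604  0.44656136] 0.009960685565260124 [-0.03909648  0.16937118 -1.53628323] 0.03656802088274215 [-0.63785913 -0.01843458  2.13273129  1.02339887  0.14806223  0.46456625]
[-0.10359056  0.25350243 -0.04945488]
tip [322.55958088 206.62970946] seat [322.21790051 205.516423  ] eye [322.50410273 199.96546174]
```

View pics/w5.png

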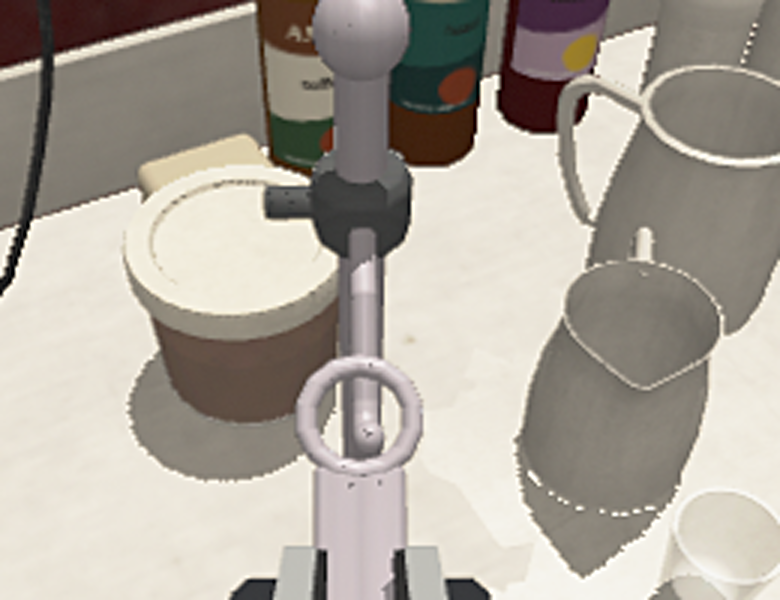

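View pics/s5.png

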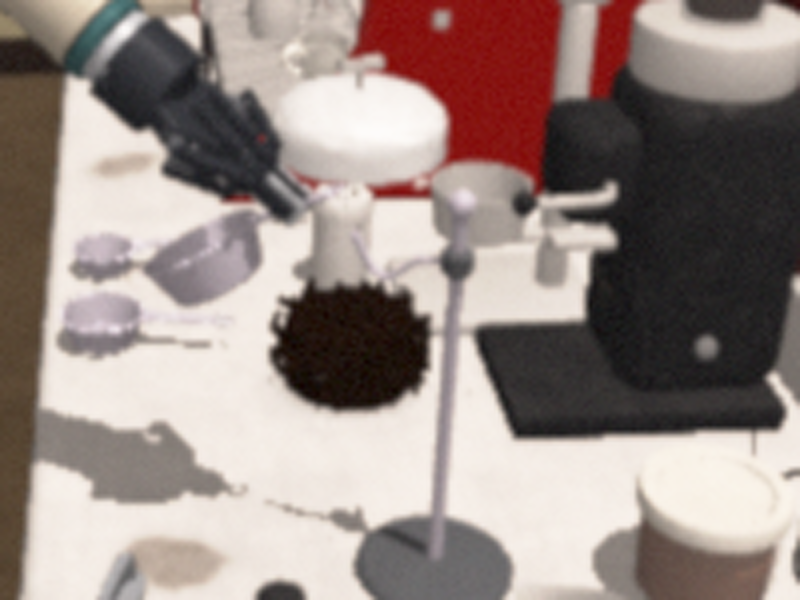

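```bash
cat >> h.py <<'E'
def slide(et,offA,n1=6,start=None,d0=.035,end=24):
    """straight down the rod; returns way list"""
    Rt=Rpitch(HY,offA+30)
    return [(tcp_for(TIP-ROD*end/1000,Rt,et),Rt,0,n1)]
def bend(et,offA,p0,p1,n,f0=11.,h0=8.,f1=0.,h1=-2.):
    w=[]
    for i in range(1,n+1):
        k=i/n; P=p0+(p1-p0)*k; Rt=Rpitch(HY,offA+P)
        # follow circle from 60deg to 0
        a=np.radians(60*(1-k)); f=12*np.sin(a); h=12-12*np.cos(a)-2*k
        w.append((tcp_for(hk(f,h),Rt,et),Rt,0,1))
    return w
E
python3 - <<'E'
from h import *
et=np.array([.0275,-.001,.0039])
q=plan(slide(et,25)+[(tcp_for(TIP-ROD*.024,Rpitch(HY,55),et),Rpitch(HY,55),0,1)])
plan(bend(et,25,30,62,16)[:10],start=q)
E
```

```text
7 rows [0, 0, 0, -3.7, 0.3, 8.8, 0, 0, 0.1, 0, -3.8, 0.2, 8.8, 0, -0.1, 0, 0, -3.7, 0.3, 8.9, 0, 0, 0.1, 0, -3.8, 0.3, 8.8, 0, 0, 0, 0, -3.7, 0.2, 8.8, 0, 0, 0, 0, -3.8, 0.3, 8.8, 0, 0, 0, 0, 0, 0, 0, 0]
end [ 0.585  -0.2862  0.2379]
10 rows [0, 2, 0, -2, 0, 3.5, 0, 0, 2, 0, -0.5, 0, 1.8, 0, 0, 2, 0, -0.5, 0, 1.8, 0, 0, 2, 0, -0.4, 0, 1.7, 0, 0, 2, 0, -0.5, 0, 1.8, 0, 0, 2, 0, -0.4, 0, 1.8, 0, 0, 2, 0, -0.4, 0, 1.8, 0, 0, 2, 0, -0.4, 0, 1.7, 0, 0, 2, 0, -0.4, 0, 1.8, 0, 0, 2, 0, -0.3, 0, 1.8, 0]
end [ 0.5978 -0.293   0.2241]
```

drive_tool(targets=[0, 0, 0, -3.7, 0.3, 8.8, 0, 0, 0.1, 0, -3.8, 0.2, 8.8, 0, -0.1, 0, 0, -3.7, 0.3, 8.9, 0, 0, 0.1, 0, -3.8, 0.3, 8.8, 0, 0, 0, 0, -3.7, 0.2, 8.8, 0, 0, 0, 0, -3.8, 0.3, 8.8, 0, 0, 0, 0, 0, 0, 0, 0])

```text
clock: 5.88
position: [0.5846, -0.2866, 0.2382]
ee_rot: [0.111, 0.861, -0.214, 0.448]
contact_force: [-0.2, -0.6, -0.7]
width: 0.0096
```

Run:
```python
from h import *
s,im=snap('wrist','w6',(200,60,460,260),3);  print(s['clock'],s['position'],s['ee_rot'],s['width'],s['contact_force'],s['qpos'])
r=rotq(s['ee_rot']);print(np.degrees((r.inv()*Rpitch(HY,55)).as_rotvec()))
```

```text
5.875 [ 0.58458551 -0.28660501  0.23823187] [ 0.11105384  0.86093722 -0.21402301  0.44793784] 0.009638773302865205 [-0.19313263 -0.57335621 -0.69857701] [-0.62771534  0.09736346  2.16840619  2.16779797  0.13963204 -0.68224826]
[ 0.0692177   0.03223235 -0.08468164]
```

View pics/w6.png

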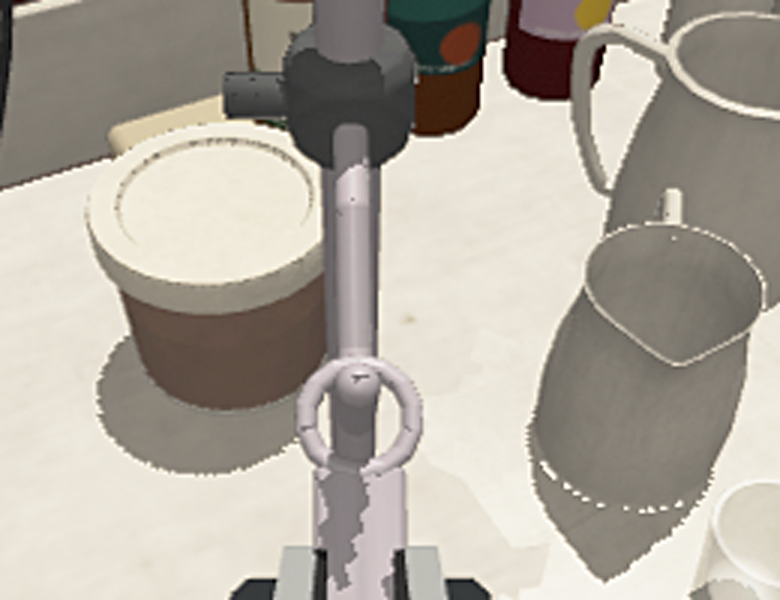

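Run:
```python
from h import *
et=np.array([.0275,-.001,.0039])
plan(bend(et,25,30,66,12))
```

```text
12 rows [0, 3, 0, -3, -0.4, 4.7, 0, 0.1, 3, 0, -0.6, 0, 2.6, 0, 0, 3, 0, -0.7, 0, 2.5, 0, 0, 3, 0, -0.6, 0, 2.5, 0, 0, 3, 0, -0.6, 0, 2.5, 0, 0, 3, 0, -0.5, 0, 2.5, 0, 0, 3, 0, -0.5, 0, 2.6, 0, 0, 3, 0, -0.5, 0, 2.5, 0, 0, 3, 0, -0.5, 0, 2.5, 0, 0, 3, 0, -0.4, 0, 2.5, 0, 0, 3, 0, -0.4, 0, 2.5, 0, 0, 3, -0.1, -0.3, 0, 2.5, 0]
end [ 0.6085 -0.2985  0.2204]
```

drive_tool(targets=[0, 3, 0, -3, -0.4, 4.7, 0, 0.1, 3, 0, -0.6, 0, 2.6, 0, 0, 3, 0, -0.7, 0, 2.5, 0, 0, 3, 0, -0.6, 0, 2.5, 0, 0, 3, 0, -0.6, 0, 2.5, 0, 0, 3, 0, -0.5, 0, 2.5, 0, 0, 3, 0, -0.5, 0, 2.6, 0, 0, 3, 0, -0.5, 0, 2.5, 0, 0, 3, 0, -0.5, 0, 2.5, 0, 0, 3, 0, -0.4, 0, 2.5, 0, 0, 3, 0, -0.4, 0, 2.5, 0, 0, 3, -0.1, -0.3, 0, 2.5, 0])

```text
clock: 7.42
position: [0.6102, -0.2951, 0.2218]
ee_rot: [0.164, 0.686, -0.169, 0.688]
contact_force: [-0.8, -1.3, -1.7]
width: 0.01
```

Run:
```python
from h import *
s,im=snap('wrist','w7',(200,60,460,260),3);  print(s['clock'],s['position'],s['ee_rot'],s['width'],s['contact_force'],s['qpos'])
r=rotq(s['ee_rot']);print(np.degrees((r.inv()*Rpitch(HY,91)).as_rotvec()))
print('eye-seat',s['position']+r.apply([.0275,-.001,.0039])-SEAT)
snap('side','s7',(320,130,420,205),8)
```

```text
7.425 [ 0.61016103 -0.29505184  0.22183418] [ 0.16386641  0.68649059 -0.16930189  0.68790649] 0.009962934821537872 [-0.83008744 -1.30778321 -1.69392447] [-0.64428924  0.6418475   2.52558135  2.97289404  1.59640099 -1.56719143]
[-0.54350835  0.99442187 -0.45986089]
eye-seat [ 0.00198091  0.0031067  -0.00065821]
```

View pics/w7.png

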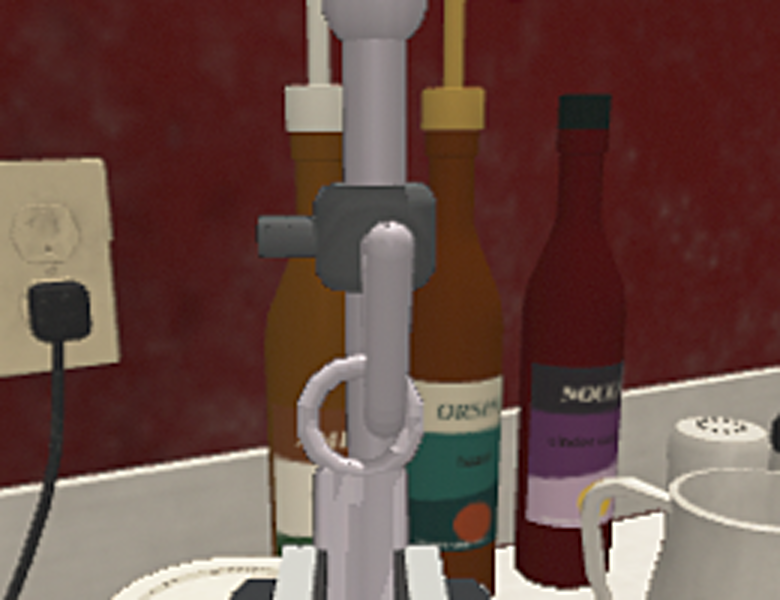

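View pics/s7.png

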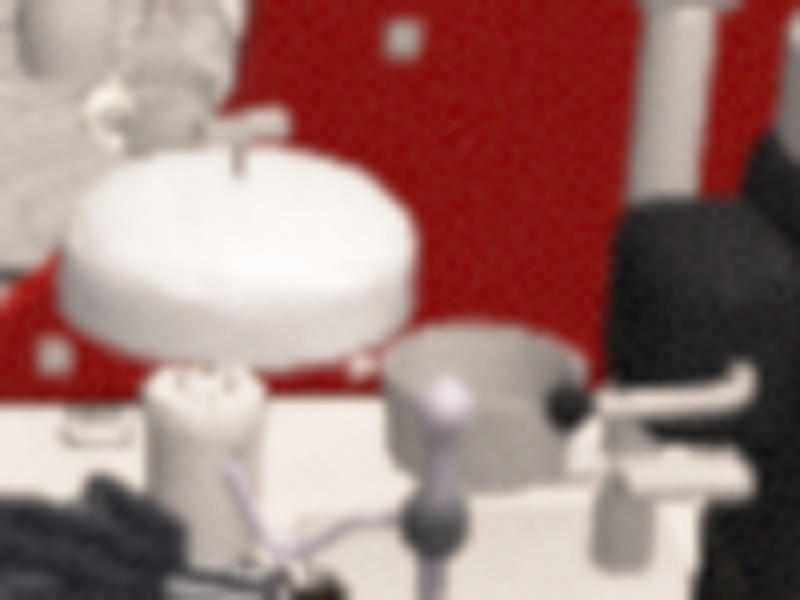

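drive_tool(targets=[0, 0, 0, -2, 2.5, 0, 0, 0, 0, 0, 0, 0, 0, 0, 0, 0, 0, 0, 0, 0, 0.35, 0, 0, 0, 0, 0, 0, 0.35, 0, 0, 0, 0, 0, 0, 0.35, 0, 0, 0, 0, 0, -15, 0.35, 0, 0, 0, 0, 0, -30, 0.35, 0, 0, 0, 0, 0, -40, 0.35, 0, 0, 0, 0, 0, -45, 0.35, 0, 0, 0, 0, 0, -40, 0.35, 0, 0, 0, 0, 0, 0, 0.35])

```text
clock: 8.9
position: [0.5338, -0.2493, 0.2642]
ee_rot: [0.164, 0.7, -0.174, 0.673]
contact_force: [-0.1, -0.7, 1.0]
width: 0.0298
```

Run:
```python
from h import *
s,im=snap('wrist','w8');  print(s['clock'],s['position'],s['ee_rot'],s['width'],s['contact_force'],s['qpos'])
snap('side','s8',(260,130,460,280),4)
```

```text
8.9 [ 0.5338198  -0.24930466  0.26417546] [ 0.16430753  0.69978515 -0.17394762  0.67308692] 0.029827207690170197 [-0.05454796 -0.73073085  1.01278293] [-0.6746661   0.46951838  2.69458615  2.95011328  1.55297187 -1.57087651]
```

View pics/w8.png

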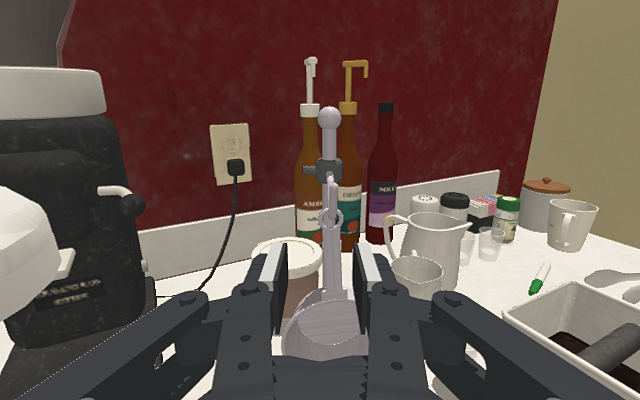

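View pics/s8.png

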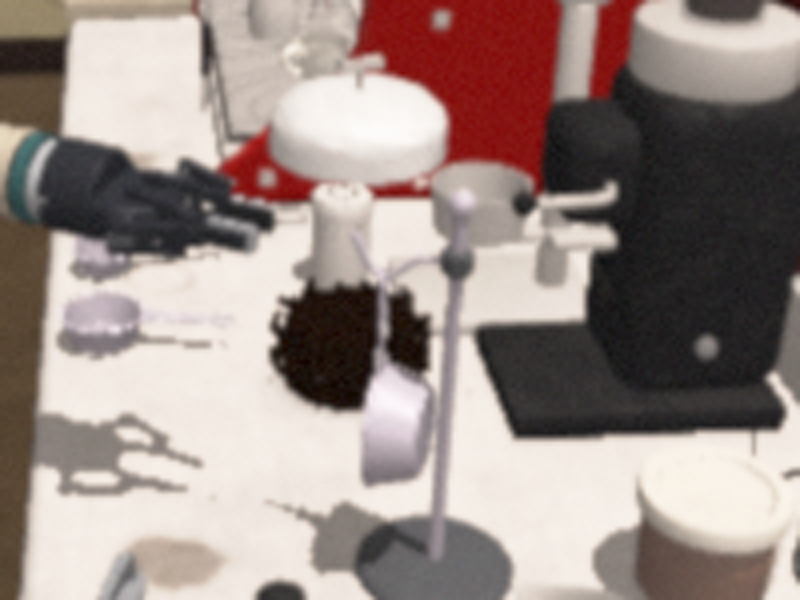

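Run:
```python
from h import *
g,Rt,G,P=grasp_pose((.4014,.0427),-10.2,.0315)
print(G,P)
q=plan([((.50,-.20,.33),Rpitch(HY,70),.5,3),((.46,-.10,.33),Rpitch(-22,50),.5,3),(P+[0,0,.05],Rt,.5,5)])
```

```text
[0.4900479  0.02674973 0.02062431] [0.46093216 0.03198847 0.08406585]
11 rows [0, -5.8, -0.1, 21.9, -9.6, -18.9, 0.5, -0.1, -5.9, -0.1, 19.9, -9.5, -21, 0.5, 0, -5.8, -0.1, 17.7, -9.5, -22.9, 0.5, 1.7, -6.7, -1, -9.3, -23.3, -25.7, 0.5, 1.7, -6.6, -0.9, -11.9, -24.2, -23.7, 0.5, 1.6, -6.7, -1, -14, -25, -21.5, 0.5, 1.5, -5, -1.9, -36.2, -24.6, 17.7, 0.5, 1.4, -5, -1.9, -33.7, -25.2, 21.5, 0.5, 1.5, -4.9, -1.8, -30.9, -25.8, 24.9, 0.5, 1.4, -5, -1.9, -27.7, -25.9, 28.1, 0.5, 1.5, -5, -1.9, -24.4, -26.2, 30.9, 0.5]
end [0.4609 0.032  0.1341]
```

drive_tool(targets=[0, -5.8, -0.1, 21.9, -9.6, -18.9, 0.5, -0.1, -5.9, -0.1, 19.9, -9.5, -21, 0.5, 0, -5.8, -0.1, 17.7, -9.5, -22.9, 0.5, 1.7, -6.7, -1, -9.3, -23.3, -25.7, 0.5, 1.7, -6.6, -0.9, -11.9, -24.2, -23.7, 0.5, 1.6, -6.7, -1, -14, -25, -21.5, 0.5, 1.5, -5, -1.9, -36.2, -24.6, 17.7, 0.5, 1.4, -5, -1.9, -33.7, -25.2, 21.5, 0.5, 1.5, -4.9, -1.8, -30.9, -25.8, 24.9, 0.5, 1.4, -5, -1.9, -27.7, -25.9, 28.1, 0.5, 1.5, -5, -1.9, -24.4, -26.2, 30.9, 0.5])

```text
clock: 10.38
position: [0.5413, -0.0257, 0.0922]
ee_rot: [0.05, 0.938, -0.08, 0.335]
contact_force: [-0.2, -1.0, -0.6]
width: 0.0428
```

Run:
```python
from h import *
s,im=snap('wrist','w9');  print(s['clock'],s['position'],s['ee_rot'],s['width'],s['contact_force'],s['qpos'],s['qd'])
print(proj('wrist',(.5175,.0217,.0315),s), proj('wrist',(.4014,.0427,.033),s))
g,Rt,G,P=grasp_pose((.4014,.0427),-10.2,.0315)
plan([(P+[0,0,.05],Rt,.5,3),(P,Rt,.5,2)])
```

```text
10.375 [ 0.54125415 -0.02574527  0.0921648 ] [ 0.04955519  0.93750704 -0.07993483  0.3350153 ] 0.042775153723361665 [-0.1929362  -0.96146522 -0.58553416] [-0.13366049  0.19321633  2.34877058  3.75544071  0.10874318 -2.16784135] [ 0.46389336  0.76177236 -0.16699046  1.30121785  0.00676451 -1.1884117 ]
[245.9922947  336.24901954] [223.57971455 622.32477691]
5 rows [0.7, -4.7, 0.4, -13, -13, -31.1, 0.5, 0.6, -4.6, 0.3, -15.7, -13.2, -29.8, 0.5, 0.7, -4.7, 0.4, -18, -13.5, -28.4, 0.5, 0, 0, 0, -10.6, 0, 22.7, 0.5, 0, 0, 0, -10.6, 0.1, 22.7, 0.5]
end [0.4609 0.0319 0.084 ]
```

View pics/w9.png

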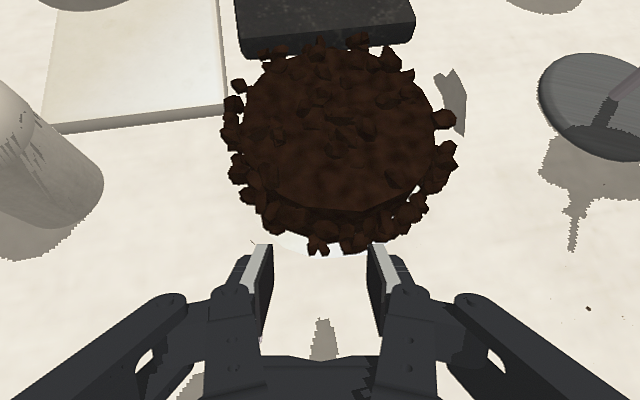

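```bash
cat >> h.py <<'E'
def ypr(s):
    r=rotq(s['ee_rot']); z=r.apply([0,0,1]); x=r.apply([1,0,0]); pitch=np.degrees(np.arctan2(np.hypot(z[0],z[1]),-z[2])); yaw=np.degrees(np.arctan2(x[1],x[0])); return yaw,pitch
E
python3 - <<'E'
from h import *
s=get_state(); y,p=ypr(s); print(y,p,np.degrees(s['qpos']))
q=plan([(s['position']+np.array([-.06,0.0,.01]),Rpitch(y+16,p),.5,4)])
q=plan([(s['position']+np.array([-.10,0.0,.03]),Rpitch(y+24,p),.5,6)])
E
```

```text
-8.535526243879445 39.07071506442027 [  -7.52573024   11.56119552  134.49537855  215.31078948    6.1110436
 -124.37047853]
4 rows [3.2, 0.1, -3.1, -10, 2.8, -11.1, 0.5, 3.3, 0.1, -3.1, -10, 1.6, -11.3, 0.5, 3.2, 0.1, -3.1, -10.1, 0.4, -11.4, 0.5, 3.3, 0.1, -3.1, -10.1, -0.7, -11.4, 0.5]
end [ 0.4813 -0.0242  0.0977]
6 rows [3, 0.1, -3.1, -9.7, 3.2, -14.1, 0.5, 3, 0.1, -3.1, -9.7, 1.9, -14.3, 0.5, 3, 0.1, -3.1, -9.9, 0.7, -14.3, 0.5, 3, 0.1, -3.1, -9.8, -0.7, -14.4, 0.5, 3, 0.1, -3.1, -9.7, -1.9, -14.3, 0.5, 3, 0.1, -3.2, -9.5, -3.2, -14.2, 0.5]
end [ 0.4414 -0.0241  0.1177]
```

drive_tool(targets=[3, 0.1, -3.1, -9.7, 3.2, -14.1, 0.5, 3, 0.1, -3.1, -9.7, 1.9, -14.3, 0.5, 3, 0.1, -3.1, -9.9, 0.7, -14.3, 0.5, 3, 0.1, -3.1, -9.8, -0.7, -14.4, 0.5, 3, 0.1, -3.1, -9.7, -1.9, -14.3, 0.5, 3, 0.1, -3.2, -9.5, -3.2, -14.2, 0.5])

```text
clock: 11.18
position: [0.5147, -0.0267, 0.1161]
ee_rot: [0.019, 0.932, 0.004, 0.361]
contact_force: [0.6, -0.2, 1.2]
width: 0.0428
```

Run:
```python
from h import *
s=get_state(); y,p=ypr(s); print(s['clock'],s['position'],y,p,np.degrees(s['qpos']),s['contact_force'],s['qd'])
```

```text
11.175 [ 0.51471167 -0.02671233  0.1160527 ] 1.7252556578455847 42.42030791975336 [-18.07020771   5.94636406 138.57732388 119.68695781  11.81929975
 -44.95720338] [ 0.61682229 -0.21706164  1.19131673] [-0.38457297 -0.17812333  0.11821809 -2.17647502  0.35306485  1.57706673]
```

Run:
```python
from h import *
q=plan([((.47,-.02,.14),Rpitch(5,32),.5,5)])
```

```text
5 rows [1, -2.1, -0.6, -3.4, -1.1, -9.6, 0.5, 1, -2, -0.6, -3.6, -1.3, -9.5, 0.5, 1, -2.1, -0.5, -4, -1.5, -9.3, 0.5, 1, -2, -0.6, -4.4, -1.7, -9.1, 0.5, 1, -2.1, -0.6, -4.6, -1.9, -8.9, 0.5]
end [ 0.47 -0.02  0.14]
```

drive_tool(targets=[1, -2.1, -0.6, -3.4, -1.1, -9.6, 0.5, 1, -2, -0.6, -3.6, -1.3, -9.5, 0.5, 1, -2.1, -0.5, -4, -1.5, -9.3, 0.5, 1, -2, -0.6, -4.4, -1.7, -9.1, 0.5, 1, -2.1, -0.6, -4.6, -1.9, -8.9, 0.5, 0, 0, 0, 0, 0, 0, 0.5])

```text
clock: 11.92
position: [0.4836, -0.0166, 0.135]
ee_rot: [-0.01, 0.953, 0.035, 0.301]
contact_force: [-0.2, -0.3, 0.2]
width: 0.043
```

Run:
```python
from h import *
s=get_state(); y,p=ypr(s); print(s['clock'],s['position'],y,p,np.degrees(s['qpos']),s['contact_force'],s['qd'])
g,Rt,G,P=grasp_pose((.4014,.0427),-10.2,.0315)
plan([(P+[0,0,.03],Rt,.5,5),(G,Rt,.5,3),(G,Rt,.5,1),(G,Rt,0,3)])
```

```text
11.925 [ 0.48359879 -0.01655186  0.13501848] 4.312014226354591 35.10687447460576 [-21.04048801   0.27505663 133.1392838   45.87866041  19.83304564
  24.70081509] [-0.15729813 -0.25414417  0.23471205] [ 0.00710818  0.00905468  0.01724865  0.07647717 -0.02233403 -0.04914332]
12 rows [-1.4, -2, 2.5, -5.5, -10, 1.2, 0.5, -1.4, -2, 2.5, -5.9, -9.8, 1.2, 0.5, -1.5, -2, 2.5, -6.3, -9.6, 1.1, 0.5, -1.4, -2.1, 2.5, -6.7, -9.3, 1.2, 0.5, -1.4, -2, 2.6, -7, -9.1, 1.1, 0.5, 0, 0, 0, -4.2, 0, 32.4, 0.5, 0, 0, 0, -4.2, 0, 32.4, 0.5, 0, 0, 0, -4.2, 0.1, 32.4, 0.5, 0, 0, 0, 0, 0, 0, 0.5, 0, 0, 0, 0, 0, 0, 0, 0, 0, 0, 0, 0, 0, 0, 0, 0, 0, 0, 0, 0, 0]
end [0.49   0.0267 0.0206]
```

Run:
```python
from h import *
g,Rt,G,P=grasp_pose((.4014,.0427),-10.2,.0315)
plan([((.475,0,.13),Rpitch(4,25),.5,3),(P+[0,0,.03],Rt,.5,4),(P+[0,0,.03],Rt,.5,1)])
```

```text
8 rows [0, -3.4, 0.1, -3, -5.7, -0.1, 0.5, 0, -3.3, 0.1, -2.9, -5.7, 0.2, 0.5, 0, -3.4, 0.1, -3, -5.7, 0.3, 0.5, -1.5, 0, 3.2, -4.4, -8.2, 2.4, 0.5, -1.5, 0, 3.2, -4.8, -8.1, 2.1, 0.5, -1.5, 0, 3.2, -5.2, -7.8, 1.9, 0.5, -1.5, 0, 3.2, -5.7, -7.5, 1.8, 0.5, 0, 0, 0, 0, 0, 0, 0.5]
end [0.461 0.032 0.114]
```

drive_tool(targets=[0, -3.4, 0.1, -3, -5.7, -0.1, 0.5, 0, -3.3, 0.1, -2.9, -5.7, 0.2, 0.5, 0, -3.4, 0.1, -3, -5.7, 0.3, 0.5, -1.5, 0, 3.2, -4.4, -8.2, 2.4, 0.5, -1.5, 0, 3.2, -4.8, -8.1, 2.1, 0.5, -1.5, 0, 3.2, -5.2, -7.8, 1.9, 0.5, -1.5, 0, 3.2, -5.7, -7.5, 1.8, 0.5, 0, 0, 0, 0, 0, 0, 0.5])

```text
clock: 12.92
position: [0.4597, 0.0335, 0.1127]
ee_rot: [0.019, 0.973, -0.085, 0.214]
contact_force: [0.3, -0.2, 0.1]
width: 0.0428
```

Run:
```python
from h import *
s,im=snap('wrist','w10'); y,p=ypr(s); print(s['clock'],s['position'],y,p,np.degrees(s['qpos']),s['contact_force'])
print(proj('wrist',(.5175,.0217,.0315),s), proj('wrist',(.4014,.0427,.033),s))
g,Rt,G,P=grasp_pose((.4014,.0427),-10.2,.0315)
plan([(P+[0,0,.0],Rt,.5,2),(G,Rt,.5,3),(G,Rt,.5,1),(G,Rt,0,3)])
```

```text
12.925 [0.45974756 0.03352426 0.11265523] -10.005263632648552 24.823463661634527 [ -1.71180534   2.68533897 128.41364877  -8.41553605  24.54156184
 105.20129899] [ 0.31411875 -0.22701392  0.13989354]
[323.70698541 174.35458705] [323.11797524 345.4537665 ]
9 rows [0, 0, 0.1, -5.8, 0.5, 13.4, 0.5, -0.1, 0.1, 0, -5.8, 0.5, 13.4, 0.5, 0, 0, 0, 0, 0, 23.3, 0.5, 0, 0, 0, 0, 0, 23.3, 0.5, 0, 0, 0, 0, -0.1, 23.4, 0.5, 0, 0, 0, 0, 0, 0, 0.5, 0, 0, 0, 0, 0, 0, 0, 0, 0, 0, 0, 0, 0, 0, 0, 0, 0, 0, 0, 0, 0]
end [0.4901 0.0268 0.0206]
```

View pics/w10.png

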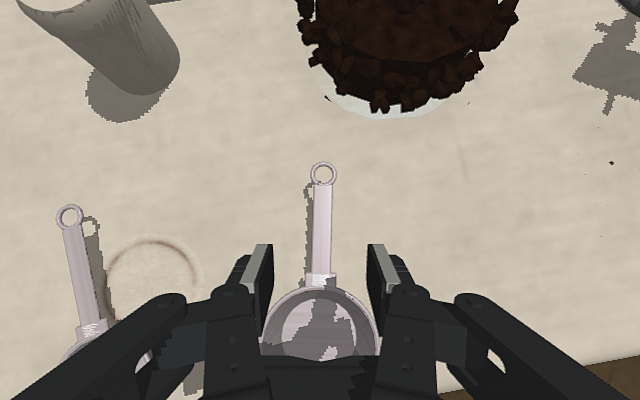

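drive_tool(targets=[0, 0, 0.1, -5.8, 0.5, 13.4, 0.5, -0.1, 0.1, 0, -5.8, 0.5, 13.4, 0.5, 0, 0, 0, 0, 0, 23.3, 0.5, 0, 0, 0, 0, 0, 23.3, 0.5, 0, 0, 0, 0, -0.1, 23.4, 0.5, 0, 0, 0, 0, 0, 0, 0.5, 0, 0, 0, 0, 0, 0, 0, 0, 0, 0, 0, 0, 0, 0, 0, 0, 0, 0, 0, 0, 0])

```text
clock: 14.1
position: [0.4912, 0.0258, 0.0227]
ee_rot: [0.02, 0.972, -0.088, 0.218]
contact_force: [0.4, -1.2, 0.5]
width: 0.0099
```

Run:
```python
from h import *
s,im=snap('wrist','w11',(200,60,460,260),3); y,p=ypr(s); print(s['clock'],s['position'],y,p,np.degrees(s['qpos']),s['width'],s['contact_force'])
e=np.array((.5175,.0217,.0315)); r=rotq(s['ee_rot']); print(proj('wrist',e,s),r.inv().apply(e-s['position']))
e2=plane('wrist',(320,199),.0315,s); print(e2, r.inv().apply(e2-s['position']))
```

```text
14.1 [0.49122122 0.02577383 0.02273104] -10.322171191084832 25.253459958879557 [ -2.62102091  15.50346278 133.19681348 -28.13142506   7.08241777
 124.92250211] 0.00993384858511544 [ 0.42628392 -1.15962204  0.53378674]
[321.07420663 199.97447233] [ 0.02778389 -0.00070413  0.0034095 ]
[0.51802412 0.02209704 0.0315    ] [ 0.02818591 -0.00118884  0.00359866]
```

View pics/w11.png

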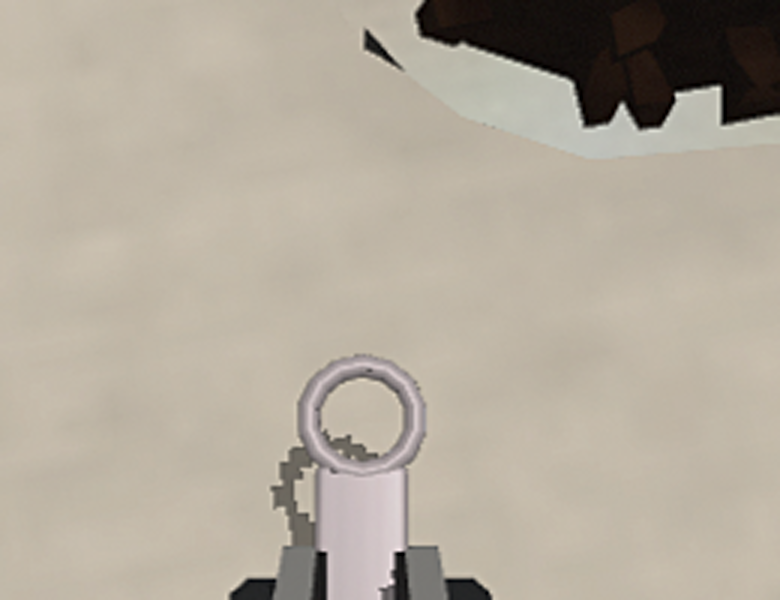

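Run:
```python
from h import *
s=get_state(); p=s['position']
q=plan([(p+[-.01,0,.05],Rpitch(-10.2,25),0,1),((.45,0.,.25),Rpitch(-10.2,25),0,4),((.46,-.12,.34),Rpitch(-18,25),0,4),((.47,-.22,.34),Rpitch(HY,30),0,3)])
```

```text
12 rows [0.1, -0.2, -0.1, 12.4, 1.8, -49.4, 0, 0, 0, 0, 12.9, 7.7, -42.9, 0, 0, 0, 0, 12.8, 7.8, -43, 0, 0, 0, 0, 12.9, 7.7, -42.9, 0, 0, 0, 0, 12.8, 7.8, -43, 0, -0.8, 0, 1.8, 16.6, 29.1, -17.1, 0, -0.8, 0, 1.7, 17.5, 28.8, -16.7, 0, -0.9, 0, 1.8, 18.3, 28.4, -16.2, 0, -0.8, 0, 1.8, 19.2, 28.2, -15.9, 0, -1.5, 1.6, 2.9, 12.2, 30.7, 5.7, 0, -1.5, 1.7, 2.9, 13.6, 29.8, 6.9, 0, -1.5, 1.6, 2.9, 14.8, 28.9, 8, 0]
end [ 0.4699 -0.22    0.34  ]
```

drive_tool(targets=[0.1, -0.2, -0.1, 12.4, 1.8, -49.4, 0, 0, 0, 0, 12.9, 7.7, -42.9, 0, 0, 0, 0, 12.8, 7.8, -43, 0, 0, 0, 0, 12.9, 7.7, -42.9, 0, 0, 0, 0, 12.8, 7.8, -43, 0, -0.8, 0, 1.8, 16.6, 29.1, -17.1, 0, -0.8, 0, 1.7, 17.5, 28.8, -16.7, 0, -0.9, 0, 1.8, 18.3, 28.4, -16.2, 0, -0.8, 0, 1.8, 19.2, 28.2, -15.9, 0, -1.5, 1.6, 2.9, 12.2, 30.7, 5.7, 0, -1.5, 1.7, 2.9, 13.6, 29.8, 6.9, 0, -1.5, 1.6, 2.9, 14.8, 28.9, 8, 0])

```text
clock: 15.65
position: [0.4702, -0.2211, 0.3344]
ee_rot: [0.064, 0.937, -0.234, 0.251]
contact_force: [-0.1, 0.5, -2.2]
width: 0.0103
```

Run:
```python
from h import *
s=get_state(); y,p=ypr(s); print(s['clock'],s['position'],y,p,np.degrees(s['qpos']),s['width'])
et=np.array([.0283,-.0009,.0037])
Rt=Rpitch(HY,55); A=tcp_for((.50,-.24,.345),Rt,et); B=tcp_for(TIP+ROD*.035,Rt,et); 
q=plan([(A,Rt,0,6),(B,Rt,0,3),(B,Rt,0,1)])
```

```text
15.65 [ 0.47020971 -0.22106899  0.33444004] -27.99636295320906 30.06264852542096 [-35.31336982  -7.32952307 104.35447727   4.3265912   53.17235678
  81.06341207] 0.010282920995479488
10 rows [0.1, 4.2, 0, 1.4, 0.6, 2.8, 0, 0, 4.1, 0, 1.2, 0.6, 3, 0, 0.1, 4.2, -0.1, 1, 0.6, 3, 0, 0, 4.1, 0, 0.8, 0.6, 3.1, 0, 0.1, 4.2, 0, 0.5, 0.7, 3.1, 0, 0, 4.1, 0, 0.4, 0.6, 3.2, 0, 0, 0, 0, 6.7, 0, 30.4, 0, 0, 0, 0, 6.8, 0.1, 30.3, 0, 0, 0, 0, 6.7, 0, 30.4, 0, 0, 0, 0, 0, 0, 0, 0]
end [ 0.5587 -0.2722  0.2882]
```

drive_tool(targets=[0.1, 4.2, 0, 1.4, 0.6, 2.8, 0, 0, 4.1, 0, 1.2, 0.6, 3, 0, 0.1, 4.2, -0.1, 1, 0.6, 3, 0, 0, 4.1, 0, 0.8, 0.6, 3.1, 0, 0.1, 4.2, 0, 0.5, 0.7, 3.1, 0, 0, 4.1, 0, 0.4, 0.6, 3.2, 0, 0, 0, 0, 6.7, 0, 30.4, 0, 0, 0, 0, 6.8, 0.1, 30.3, 0, 0, 0, 0, 6.7, 0, 30.4, 0, 0, 0, 0, 0, 0, 0, 0])

```text
clock: 16.9
position: [0.5599, -0.2716, 0.2867]
ee_rot: [0.11, 0.862, -0.213, 0.447]
contact_force: [0.4, 0.3, -1.8]
width: 0.0098
```

Run:
```python
from h import *
s,im=snap('wrist','w12',(200,60,460,260),3); y,p=ypr(s); print(s['clock'],s['position'],y,p,np.degrees(s['qpos']),s['width'],s['contact_force'])
snap('side','s12',(260,130,460,280),4)
et=np.array([.0283,-.0009,.0037]); r=rotq(s['ee_rot'])
print('tip',proj('wrist',TIP,s),'eye',proj('wrist',s['position']+r.apply(et),s))
q=plan(slide(et,25)+[(tcp_for(TIP-ROD*.024,Rpitch(HY,55),et),Rpitch(HY,55),0,1)])
```

```text
16.9 [ 0.55992234 -0.27162237  0.28669848] -27.799027090221443 54.77904711225693 [-36.52827793  -1.07635122 122.21832298  58.68823393   8.42213526
  26.52699407] 0.009847571198781208 [ 0.38185444  0.34497766 -1.81247164]
tip [322.37776109 206.66713227] eye [320.53194418 197.44069428]
7 rows [0, 0, 0, -4, 0.2, 8.9, 0, 0, 0, 0, -4, 0.2, 9, 0, 0, 0.1, 0, -4, 0.2, 8.9, 0, 0, 0, 0, -4.1, 0.2, 8.9, 0, -0.1, 0, 0.1, -4, 0.2, 8.9, 0, 0, 0, 0, -4, 0.2, 9, 0, 0, 0, 0, 0, 0, 0, 0]
end [ 0.5848 -0.286   0.2372]
```

View pics/w12.png

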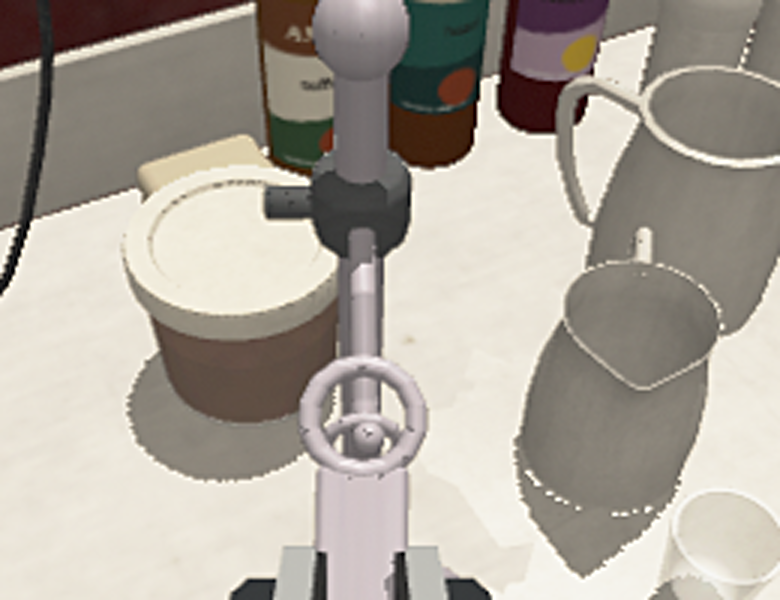

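View pics/s12.png

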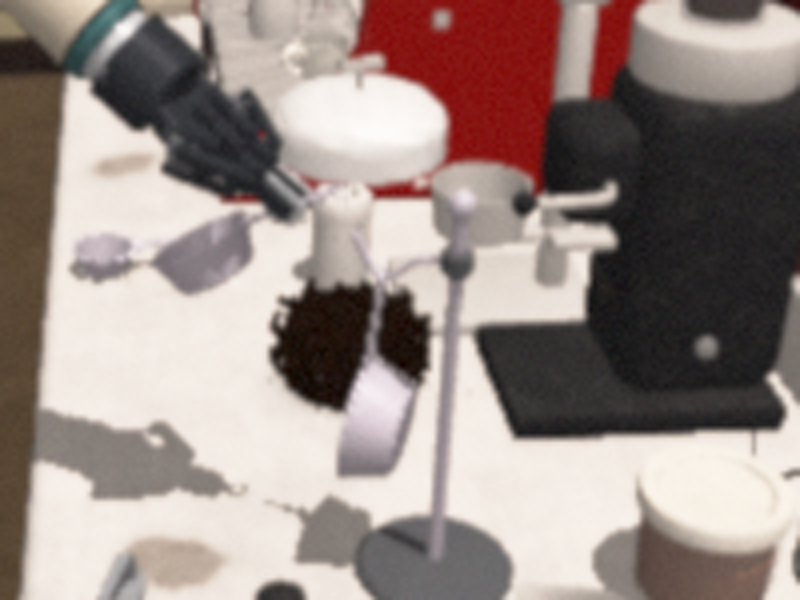

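drive_tool(targets=[0, 0, 0, -4, 0.2, 8.9, 0, 0, 0, 0, -4, 0.2, 9, 0, 0, 0.1, 0, -4, 0.2, 8.9, 0, 0, 0, 0, -4.1, 0.2, 8.9, 0, -0.1, 0, 0.1, -4, 0.2, 8.9, 0, 0, 0, 0, -4, 0.2, 9, 0, 0, 0, 0, 0, 0, 0, 0])

```text
clock: 17.88
position: [0.5844, -0.2864, 0.2378]
ee_rot: [0.111, 0.861, -0.214, 0.448]
contact_force: [0.0, -0.1, -1.0]
width: 0.0097
```

```bash
cat >> h.py <<'E'
def bend2(et,offA,p0,p1,n,a0=60,a1=20,drop=1.5):
    w=[]
    for i in range(1,n+1):
        k=i/n; P=p0+(p1-p0)*k; Rt=Rpitch(HY,offA+P)
        a=np.radians(a0+(a1-a0)*k); f=12*np.sin(a); h=12-12*np.cos(a)-drop*k
        w.append((tcp_for(hk(f,h),Rt,et),Rt,0,1))
    return w
E
python3 - <<'E'
from h import *
s,im=snap('wrist','w13',(200,60,460,260),3); y,p=ypr(s); print(s['clock'],s['position'],y,p,np.degrees(s['qpos']),s['width'],s['contact_force'])
et=np.array([.0283,-.0009,.0037]); r=rotq(s['ee_rot'])
plan(bend2(et,25,30,52,8))
E
```

```text
17.875 [ 0.5844167  -0.28638061  0.23779027] -27.96902674860323 54.99651392220211 [-35.91213393   5.60441954 124.328176   125.41197697   8.01894116
 -40.25458154] 0.009740132380991215 [ 0.03281982 -0.12839993 -0.96720368]
8 rows [0.1, 2.7, 0, -3.2, -0.5, 4.8, 0, 0, 2.8, 0, -0.6, 0, 2.4, 0, 0, 2.7, 0, -0.7, 0, 2.5, 0, 0, 2.8, 0, -0.6, 0, 2.4, 0, 0, 2.7, 0, -0.5, 0, 2.5, 0, 0, 2.8, 0, -0.5, 0, 2.5, 0, 0, 2.7, 0, -0.5, 0, 2.4, 0, 0, 2.8, 0, -0.5, 0, 2.5, 0]
end [ 0.5992 -0.2935  0.2225]
```

View pics/w13.png

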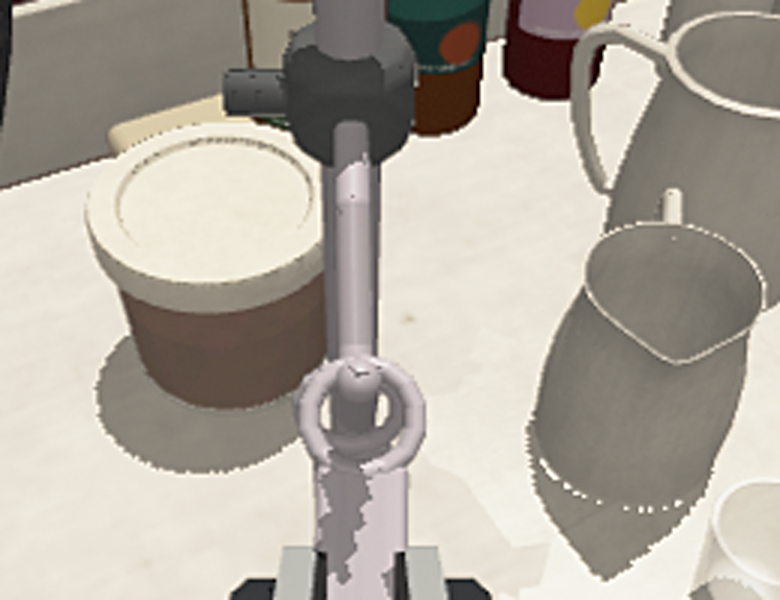

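drive_tool(targets=[0.1, 2.7, 0, -2, -0.5, 4, 0, 0, 2.8, 0, -0.6, 0, 2.4, 0, 0, 2.7, 0, -0.7, 0, 2.5, 0, 0, 2.8, 0, -0.6, 0, 2.4, 0])

```text
clock: 18.42
position: [0.5925, -0.2869, 0.2303]
ee_rot: [0.126, 0.817, -0.201, 0.525]
contact_force: [1.1, -0.7, -1.4]
width: 0.0099
```

Run:
```python
from h import *
s=get_state(); y,p=ypr(s); print(s['clock'],s['position'],y,p,np.degrees(s['qpos']),s['width'],s['contact_force'])
et=np.array([.0283,-.0009,.0037]); r=rotq(s['ee_rot'])
d=s['position']+r.apply(et)-SEAT; print('f,lat,h',d@U*1e3,d@np.cross(Z,U)*1e3,d[2]*1e3)
plan(bend2(et,25,30,52,8)[4:])
```

```text
18.425 [ 0.59247034 -0.28686422  0.23029293] -28.069088449722226 65.3717000942945 [-36.54631957  10.62401947 132.61698517 162.81157418  29.43798259
 -78.48297368] 0.009859466684210625 [ 1.11500819 -0.65685361 -1.40578495]
f,lat,h 7.900406047991665 -2.7160098635567738 4.480500357704697
4 rows [-0.4, 3.4, -0.1, -2.7, 2.8, 3.9, 0, 0, 2.7, 0, -0.5, 0, 2.5, 0, 0, 2.8, 0, -0.5, 0, 2.4, 0, 0, 2.7, 0, -0.5, 0, 2.5, 0]
end [ 0.5991 -0.2935  0.2224]
```

drive_tool(targets=[-0.4, 3.4, -0.1, -2.7, 2.8, 3.9, 0, 0, 2.7, 0, -0.5, 0, 2.5, 0, 0, 2.8, 0, -0.5, 0, 2.4, 0, 0, 2.7, 0, -0.5, 0, 2.5, 0, 0, 0, 0, 0, 0, 0, 0])

```text
clock: 19.05
position: [0.5996, -0.2934, 0.2212]
ee_rot: [0.148, 0.761, -0.188, 0.603]
contact_force: [-0.6, 1.3, 0.1]
width: 0.0095
```

Run:
```python
from h import *
s,im=snap('wrist','w14',(200,60,460,260),3); y,p=ypr(s); print(s['clock'],s['position'],y,p,np.degrees(s['qpos']),s['width'],s['contact_force'])
et=np.array([.0283,-.0009,.0037]); r=rotq(s['ee_rot'])
d=s['position']+r.apply(et)-SEAT; print('f,lat,h',d@U*1e3,d@np.cross(Z,U)*1e3,d[2]*1e3)
snap('side','s14',(260,130,460,280),4)
```

```text
19.05 [ 0.59958392 -0.29339714  0.22121889] -28.173162769481053 76.80576510730175 [-37.00888444  21.39914766 140.22763494 169.41313178  58.70221118
 -86.48869728] 0.009499555010530208 [-0.62619544  1.28138429  0.10231151]
f,lat,h 3.6521378110530156 -0.24629374621514297 -2.0712039604115495
```

View pics/w14.png

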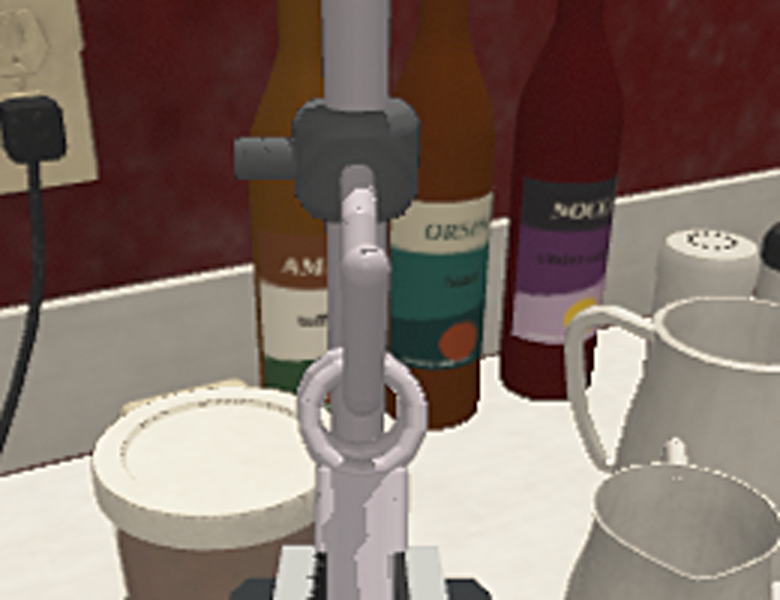

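View pics/s14.png

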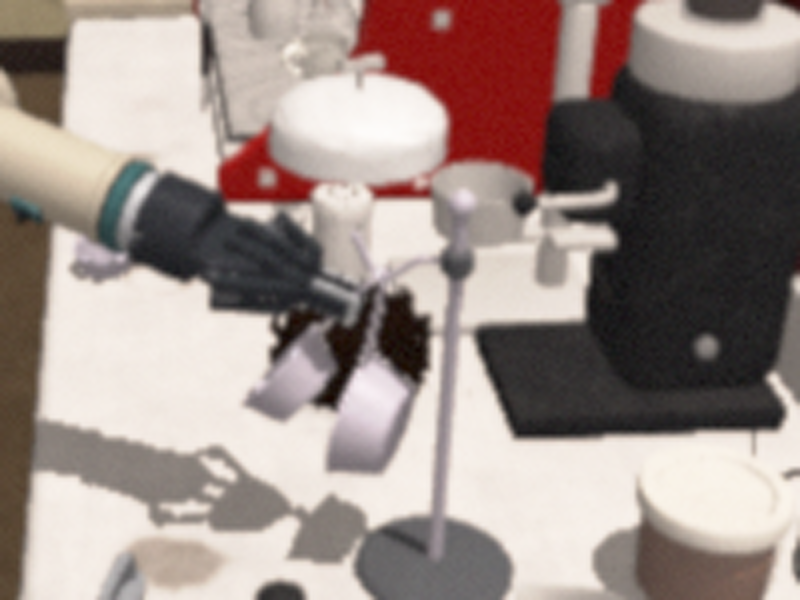

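drive_tool(targets=[0, 0, 0, 0, 0, 0, 0.45, 0, 0, 0, 0, 0, 0, 0.45, 0, 0, 0, 0, 0, 0, 0.45, 0, 0, 0, 0, 0, -15, 0.45, 0, 0, 0, 0, 0, -25, 0.45, 0, 0, 0, 0, 0, -30, 0.45, 0, 0, 0, 15, 0, -30, 0.45, 0, 0, 0, 25, 0, -20, 0.45, 0, 0, 0, 0, 0, 0, 0.45])

```text
clock: 20.27
position: [0.5027, -0.2427, 0.2908]
ee_rot: [0.151, 0.759, -0.188, 0.605]
contact_force: [0.2, 0.2, 0.1]
width: 0.0385
```

Run:
```python
from h import *
s,im=snap('wrist','w15'); y,p=ypr(s); print(s['clock'],s['position'],y,p,np.degrees(s['qpos']),s['width'],s['contact_force'])
snap('side','s15',(260,130,460,280),4)
```

```text
20.275 [ 0.50265021 -0.24272841  0.29075896] -27.515825487356913 77.1499036355592 [-42.03243765   2.79204161 146.86475753 161.28780965  47.96971778
 -80.5132834 ] 0.038477206159779495 [0.17819524 0.20567978 0.07124536]
```

View pics/s15.png

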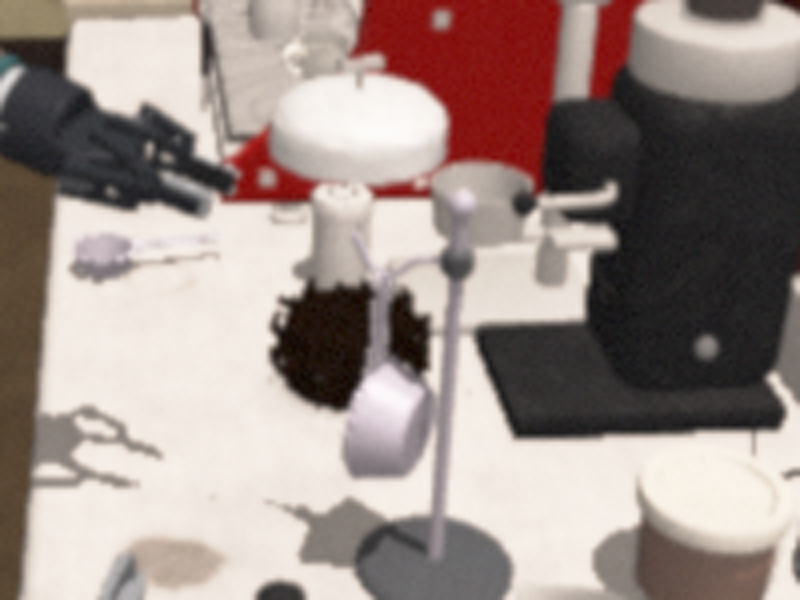

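View pics/w15.png

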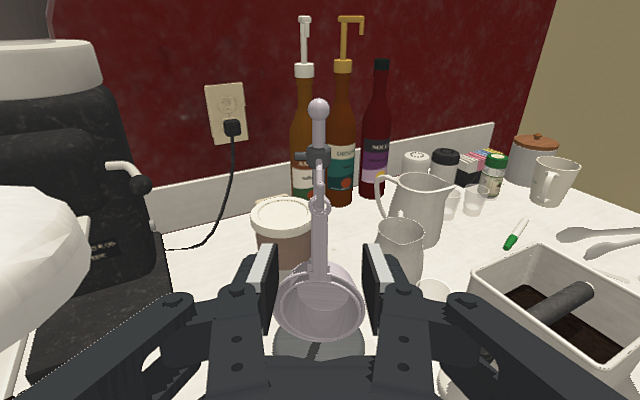

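Run:
```python
from h import *
q=Rpitch(-10.005,24.82).as_quat(); s={'position':np.array([.45974756,.03352426,.11265523]),'ee_rot':np.array([q[3],q[0],q[1],q[2]])}
e=plane('wrist',(69.3,216.3),.0265,s); b=plane('wrist',(90.5,325),.0265,s); d=e-b; print('check med',proj('wrist',(.5175,.0217,.0315),s)); print('eye',e,'yaw',np.degrees(np.arctan2(d[1],d[0])),np.hypot(d[0],d[1]))
plan([((.47,-.20,.34),Rpitch(-20,30),.5,11)])
```

```text
check med [323.8604839  173.66486612]
eye [0.5193844  0.21078053 0.0265    ] yaw 7.056993070047576 0.0797456967216994
11 rows [0.6, -4.3, -0.4, 3.6, -2.1, -5.5, 0.5, 0.6, -4.2, -0.5, 3.2, -2.1, -5.7, 0.5, 0.6, -4.3, -0.4, 2.8, -2.1, -5.9, 0.5, 0.6, -4.2, -0.5, 2.3, -2.2, -6.1, 0.5, 0.6, -4.3, -0.4, 1.9, -2.2, -6.3, 0.5, 0.5, -4.2, -0.4, 1.5, -2.3, -6.3, 0.5, 0.6, -4.3, -0.5, 1, -2.3, -6.4, 0.5, 0.6, -4.2, -0.4, 0.5, -2.4, -6.4, 0.5, 0.6, -4.3, -0.4, 0.1, -2.4, -6.5, 0.5, 0.6, -4.2, -0.5, -0.3, -2.6, -6.4, 0.5, 0.6, -4.3, -0.4, -0.9, -2.6, -6.3, 0.5]
end [ 0.47   -0.1999  0.34  ]
```

drive_tool(targets=[0.6, -4.3, -0.4, 3.6, -2.1, -5.5, 0.5, 0.6, -4.2, -0.5, 3.2, -2.1, -5.7, 0.5, 0.6, -4.3, -0.4, 2.8, -2.1, -5.9, 0.5, 0.6, -4.2, -0.5, 2.3, -2.2, -6.1, 0.5, 0.6, -4.3, -0.4, 1.9, -2.2, -6.3, 0.5, 0.5, -4.2, -0.4, 1.5, -2.3, -6.3, 0.5, 0.6, -4.3, -0.5, 1, -2.3, -6.4, 0.5, 0.6, -4.2, -0.4, 0.5, -2.4, -6.4, 0.5, 0.6, -4.3, -0.4, 0.1, -2.4, -6.5, 0.5, 0.6, -4.2, -0.5, -0.3, -2.6, -6.4, 0.5, 0.6, -4.3, -0.4, -0.9, -2.6, -6.3, 0.5])

```text
clock: 21.75
position: [0.4857, -0.1893, 0.3206]
ee_rot: [0.042, 0.927, -0.155, 0.338]
contact_force: [0.3, 1.1, 0.5]
width: 0.0426
```

Run:
```python
from h import *
s=get_state(); y,p=ypr(s); print(s['clock'],s['position'],y,p,np.degrees(s['qpos']),s['contact_force'])
e=np.array([.5194,.2108]); a=np.radians(7.5); c=e-.12*np.array([np.cos(a),np.sin(a)]); print(c)
g,Rt,G,P=grasp_pose(c,7.5,.0265,tip=.012)
q=plan([((.45,-.03,.30),Rpitch(-3,25),.5,5),((.44,.15,.19),Rpitch(7.5,25),.5,5)])
print(P,G)
```

```text
21.75 [ 0.48569034 -0.18930472  0.32055322] -19.67622712042117 39.85682046212387 [-38.97845195 -10.55332666 113.82923985  21.77024323  41.14588675
  58.08421506] [0.34598673 1.14700556 0.48941411]
[0.40042662 0.19513686]
10 rows [1.4, -3, -2.8, -16, -27.9, -7.1, 0.5, 1.4, -3, -2.7, -15, -28.7, -5.5, 0.5, 1.4, -3, -2.8, -13.9, -29.6, -4.1, 0.5, 1.4, -3, -2.8, -12.5, -30.3, -2.7, 0.5, 1.4, -2.9, -2.8, -11.2, -30.9, -1.3, 0.5, 0.9, 0, -1.9, -12.8, -35.9, 18.3, 0.5, 0.9, 0, -1.9, -11.6, -35.9, 18.9, 0.5, 0.9, 0, -1.9, -10.4, -36.1, 19.4, 0.5, 0.9, 0, -1.9, -9.3, -36, 20, 0.5, 0.8, 0, -1.9, -8, -36.1, 20.5, 0.5]
end [0.44 0.15 0.19]
[0.46039727 0.20303214 0.07906585] [0.48972746 0.20689354 0.01562431]
```

drive_tool(targets=[1.4, -3, -2.8, -16, -27.9, -7.1, 0.5, 1.4, -3, -2.7, -15, -28.7, -5.5, 0.5, 1.4, -3, -2.8, -13.9, -29.6, -4.1, 0.5, 1.4, -3, -2.8, -12.5, -30.3, -2.7, 0.5, 1.4, -2.9, -2.8, -11.2, -30.9, -1.3, 0.5, 0.9, 0, -1.9, -12.8, -35.9, 18.3, 0.5, 0.9, 0, -1.9, -11.6, -35.9, 18.9, 0.5, 0.9, 0, -1.9, -10.4, -36.1, 19.4, 0.5, 0.9, 0, -1.9, -9.3, -36, 20, 0.5, 0.8, 0, -1.9, -8, -36.1, 20.5, 0.5, 0, 0, 0, 0, 0, 0, 0.5])

```text
clock: 23.12
position: [0.4392, 0.1503, 0.1861]
ee_rot: [-0.01, 0.974, 0.066, 0.215]
contact_force: [-0.4, 0.4, -1.0]
width: 0.0427
```

Run:
```python
from h import *
import pickle
s,im=snap('wrist','w16'); pickle.dump(s,open('pics/w16.pkl','wb')); y,p=ypr(s); print(s['clock'],s['position'],y,p,np.degrees(s['qpos']),s['contact_force'])
m,r=pans(im,300)
for st,c in r: print(st)
```

```text
23.125 [0.43915209 0.15026275 0.18607613] 7.901140552772285 24.81068469062283 [ 12.08311236  -3.33949069 120.91916807  -3.69715584  37.76434324
  96.72275415] [-0.40097476  0.36182217 -1.04942413]
[ 260  155   44  145 2409]
```

View pics/w16.png

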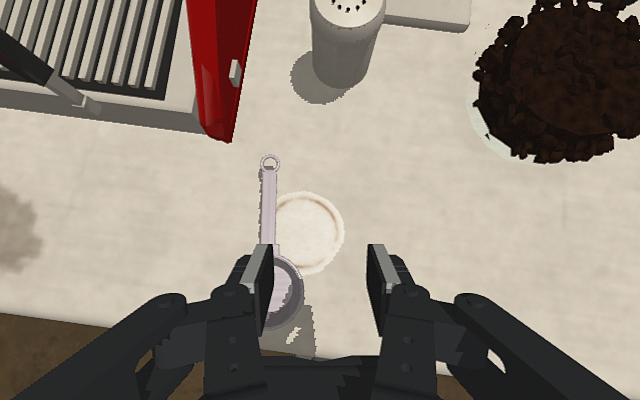

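Run:
```python
from h import *
import pickle
s=pickle.load(open('pics/w16.pkl','rb'))
e=plane('wrist',(270,162.8),.0265,s); b=plane('wrist',(269.3,238),.0265,s); d=e-b; yaw=np.degrees(np.arctan2(d[1],d[0])); print('eye',e,'yaw',yaw,np.hypot(d[0],d[1]))
print('machine',plane('wrist',(230,142),0,s),plane('wrist',(202,120),0,s),'shaker',plane('wrist',(335,90),0,s))
c=e[:2]-.12*np.array([np.cos(np.radians(yaw)),np.sin(np.radians(yaw))]); print(c)
g,Rt,G,P=grasp_pose(e[:2]-.12*np.array([np.cos(np.radians(yaw)),np.sin(np.radians(yaw))]),yaw,.0265,px=.083)
print(G,P)
plan([(P,Rt,.5,4),(G,Rt,.5,3),(G,Rt,.5,1),(G,Rt,0,3)])
```

```text
eye [0.52034868 0.21003302 0.0265    ] yaw 8.490203181477995 0.07261874733097408
machine [0.54336068 0.26029325 0.        ] [0.56334969 0.2941941  0.        ] shaker [ 6.17056316e-01  1.57412294e-01 -5.55111512e-17]
[0.40166375 0.19231618]
[0.48877    0.20531907 0.01562431] [0.45951092 0.20095139 0.07906585]
11 rows [0.2, 0, -0.2, -5.6, -12.3, 27.2, 0.5, 0.2, 0, -0.1, -5.6, -12.3, 27.3, 0.5, 0.2, 0, -0.2, -5.6, -12.2, 27.3, 0.5, 0.2, 0, -0.1, -5.5, -12.1, 27.4, 0.5, 0, 0, 0, 0, 0, 23.3, 0.5, 0, 0, 0, 0, 0, 23.4, 0.5, 0, 0, 0, 0, 0, 23.3, 0.5, 0, 0, 0, 0, 0, 0, 0.5, 0, 0, 0, 0, 0, 0, 0, 0, 0, 0, 0, 0, 0, 0, 0, 0, 0, 0, 0, 0, 0]
end [0.4887 0.2053 0.0156]
```

Run:
```python
from h import *
yaw=8.4
g,Rt,G,P=grasp_pose((.4017,.1923),yaw,.0265,px=.083,off=20)
plan([(P,Rt,.5,4),(G,Rt,.5,3),(G,Rt,.5,1),(G,Rt,0,3)])
```

```text
11 rows [0.2, -1.3, -0.1, -4.3, -12.3, 27.3, 0.5, 0.2, -1.2, -0.2, -3.8, -12.3, 27.4, 0.5, 0.2, -1.3, -0.1, -3, -12.1, 27.6, 0.5, 0.1, -1.2, -0.2, -2.5, -12.1, 27.6, 0.5, 0, 0, 0, 0, 0, 23.3, 0.5, 0, 0, 0, 0, 0, 23.4, 0.5, 0, 0, 0, 0, -0.1, 23.3, 0.5, 0, 0, 0, 0, 0, 0, 0.5, 0, 0, 0, 0, 0, 0, 0, 0, 0, 0, 0, 0, 0, 0, 0, 0, 0, 0, 0, 0, 0]
end [0.4878 0.2051 0.0152]
```

drive_tool(targets=[0.2, -1.3, -0.1, -4.3, -12.3, 27.3, 0.5, 0.2, -1.2, -0.2, -3.8, -12.3, 27.4, 0.5, 0.2, -1.3, -0.1, -3, -12.1, 27.6, 0.5, 0.1, -1.2, -0.2, -2.5, -12.1, 27.6, 0.5, 0, 0, 0, 0, 0, 23.3, 0.5, 0, 0, 0, 0, 0, 23.4, 0.5, 0, 0, 0, 0, -0.1, 23.3, 0.5, 0, 0, 0, 0, 0, 0, 0.5, 0, 0, 0, 0, 0, 0, 0, 0, 0, 0, 0, 0, 0, 0, 0, 0, 0, 0, 0, 0, 0])

```text
clock: 24.55
position: [0.4914, 0.2045, 0.02]
ee_rot: [-0.013, 0.981, 0.071, 0.178]
contact_force: [1.0, -0.1, 1.3]
width: 0.0097
```

Run:
```python
from h import *
s,im=snap('wrist','w17',(200,60,460,260),3); y,p=ypr(s); print(s['clock'],s['position'],y,p,np.degrees(s['qpos']),s['width'],s['contact_force'])
m=purple(im)[150:240,280:360]
r=rotq(s['ee_rot']); e=np.array([.5204,.2100,.0265]); print(proj('wrist',e,s),r.inv().apply(e-s['position']))
n,l,st,ce=cv2.connectedComponentsWithStats((1-m).astype(np.uint8),connectivity=4)
for i in range(1,n):
    if 30<st[i,4]<1500: 
        c=ce[i]+[280,150]; e2=plane('wrist',c,.0265,s); print(c,st[i],e2,r.inv().apply(e2-s['position']))
plan([(s['position']+[-.01,0,.05],Rpitch(8.4,20),0,1),((.45,0.13,.25),Rpitch(5,20),0,4),((.46,-.03,.33),Rpitch(-10,20),0,4),((.46,-.18,.34),Rpitch(-22,25),0,3)])
```

```text
24.55 [0.49143123 0.20453034 0.02002418] 8.26642877614565 20.57304888490754 [ 17.28535244  18.41456451 124.67589005 -10.97337519  16.86227409
 108.96470447] 0.009693772235843388 [ 0.96184741 -0.11187844  1.31013933]
[319.88317004 196.08004486] [ 0.02985136 -0.00124837  0.00428725]
[320.312  197.4288] [ 27  34  28  28 625] [0.51982356 0.20972009 0.0265    ] [ 0.02927961 -0.00105421  0.00407268]
12 rows [0.1, -0.6, -0.1, 8.3, -1.4, -50.4, 0, -0.3, 0, 0.8, 5.5, 17.2, -45.9, 0, -0.3, 0, 0.8, 5.8, 17.5, -45.8, 0, -0.3, 0, 0.8, 6, 17.5, -45.7, 0, -0.3, 0, 0.8, 6.2, 17.7, -45.6, 0, -1.3, 0, 3.5, 5.9, 40.1, -19.1, 0, -1.3, 0, 3.5, 8.4, 40, -18.3, 0, -1.3, 0, 3.6, 10.8, 39.9, -17.3, 0, -1.2, 0, 3.5, 13.3, 39.5, -16.4, 0, -1.5, 1.7, 3.7, 9.3, 49.2, -0.2, 0, -1.6, 1.6, 3.7, 12.5, 48.6, 1.4, 0, -1.5, 1.7, 3.7, 15.5, 47.5, 3.2, 0]
end [ 0.46 -0.18  0.34]
```

View pics/w17.png

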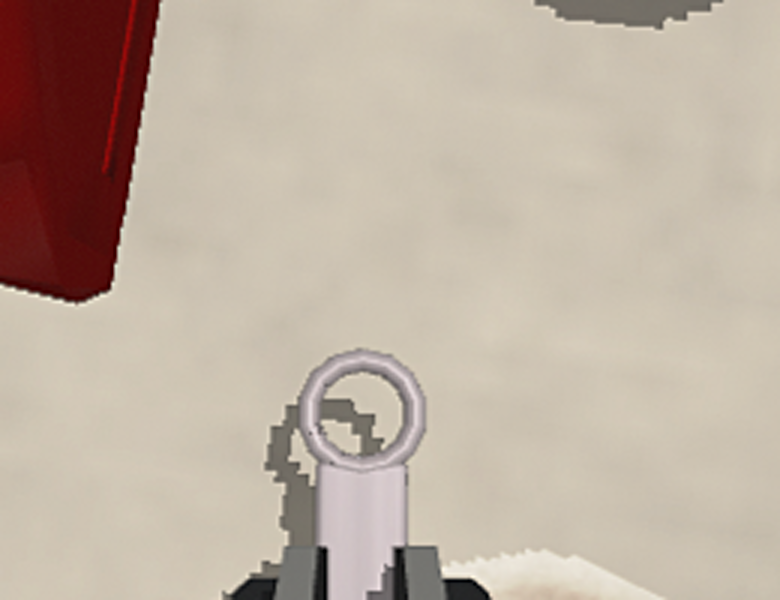

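drive_tool(targets=[0.1, -0.6, -0.1, 8.3, -1.4, -50.4, 0, -0.3, 0, 0.8, 5.5, 17.2, -45.9, 0, -0.3, 0, 0.8, 5.8, 17.5, -45.8, 0, -0.3, 0, 0.8, 6, 17.5, -45.7, 0, -0.3, 0, 0.8, 6.2, 17.7, -45.6, 0, -1.3, 0, 3.5, 5.9, 40.1, -19.1, 0, -1.3, 0, 3.5, 8.4, 40, -18.3, 0, -1.3, 0, 3.6, 10.8, 39.9, -17.3, 0, -1.2, 0, 3.5, 13.3, 39.5, -16.4, 0, -1.5, 1.7, 3.7, 9.3, 49.2, -0.2, 0, -1.6, 1.6, 3.7, 12.5, 48.6, 1.4, 0, -1.5, 1.7, 3.7, 15.5, 47.5, 3.2, 0])

```text
clock: 26.1
position: [0.4594, -0.181, 0.3395]
ee_rot: [0.042, 0.958, -0.188, 0.212]
contact_force: [1.0, 0.7, -0.6]
width: 0.0099
```

Run:
```python
from h import *
s=get_state(); y,p=ypr(s); print(s['clock'],s['position'],y,p,np.degrees(s['qpos']),s['width'],s['contact_force'])
snap('side','s18',(260,130,460,280),4)
et=np.array([.0295,-.0011,.0042])
Rt=Rpitch(HY,50); A=tcp_for((.50,-.24,.345),Rt,et); B=tcp_for(TIP+ROD*.035,Rt,et); 
q=plan([(A,Rt,0,6),(B,Rt,0,3),(B,Rt,0,1)])
```

```text
26.1 [ 0.45936703 -0.18104789  0.33948137] -22.15820522948388 24.972612881076227 [-32.99176953  -7.55664512 101.76336132   5.18205258  61.31045572
  77.66562849] 0.009899556965529374 [ 1.02140856  0.73234837 -0.64971054]
10 rows [-0.5, 4.1, 0.7, 4.3, 5.5, 4.8, 0, -0.5, 4.2, 0.8, 4.1, 5.3, 5.1, 0, -0.5, 4.1, 0.7, 3.7, 5.3, 5.5, 0, -0.5, 4.2, 0.8, 3.4, 5.1, 5.8, 0, -0.5, 4.1, 0.7, 3, 5.1, 6, 0, -0.5, 4.1, 0.8, 2.7, 5, 6.3, 0, 0, 0, 0, 9.4, 0, 29.7, 0, 0, 0, 0, 9.4, 0.1, 29.6, 0, 0, 0, 0, 9.3, 0, 29.7, 0, 0, 0, 0, 0, 0, 0, 0]
end [ 0.5561 -0.271   0.2894]
```

View pics/s18.png

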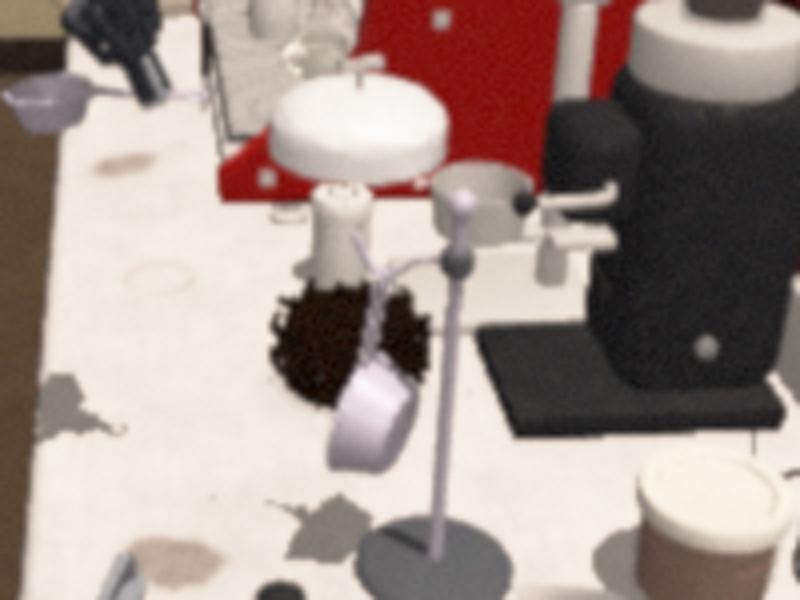

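drive_tool(targets=[-0.5, 4.1, 0.7, 4.3, 5.5, 4.8, 0, -0.5, 4.2, 0.8, 4.1, 5.3, 5.1, 0, -0.5, 4.1, 0.7, 3.7, 5.3, 5.5, 0, -0.5, 4.2, 0.8, 3.4, 5.1, 5.8, 0, -0.5, 4.1, 0.7, 3, 5.1, 6, 0, -0.5, 4.1, 0.8, 2.7, 5, 6.3, 0, 0, 0, 0, 9.4, 0, 29.7, 0, 0, 0, 0, 9.4, 0.1, 29.6, 0, 0, 0, 0, 9.3, 0, 29.7, 0, 0, 0, 0, 0, 0, 0, 0])

```text
clock: 27.4
position: [0.5579, -0.2629, 0.2864]
ee_rot: [0.096, 0.882, -0.216, 0.408]
contact_force: [0.2, 0.2, -0.9]
width: 0.0095
```

Run:
```python
from h import *
s,im=snap('wrist','w19',(200,60,460,260),3); y,p=ypr(s); print(s['clock'],s['position'],y,p,np.degrees(s['qpos']),s['width'],s['contact_force'])
et=np.array([.0295,-.0011,.0042]); r=rotq(s['ee_rot'])
print('tip',proj('wrist',TIP,s),'eye',proj('wrist',s['position']+r.apply(et),s))
q=plan(slide(et,20,end=23)+[(tcp_for(TIP-ROD*.023,Rpitch(HY,50),et),Rpitch(HY,50),0,1)])
```

```text
27.4 [ 0.55790024 -0.26290463  0.28635565] -27.772070884483963 49.53321603431548 [-35.55671026  -1.49251792 118.22531389  25.07669936  15.44438573
  60.6466442 ] 0.009484063671445121 [ 0.16292259  0.17885644 -0.91977617]
tip [335.23842871 192.99407072] eye [320.05604929 194.63337393]
7 rows [-0.1, 0.1, 0, -2.6, 1.4, 9.2, 0, -0.1, 0, 0, -2.6, 1.5, 9.2, 0, -0.1, 0.1, 0, -2.6, 1.4, 9.1, 0, -0.1, 0.1, 0, -2.6, 1.4, 9.2, 0, -0.1, 0.1, 0, -2.6, 1.3, 9.2, 0, -0.1, 0, 0, -2.7, 1.4, 9.2, 0, 0, 0, 0, 0, 0, 0, 0]
end [ 0.5817 -0.2845  0.2392]
```

View pics/w19.png

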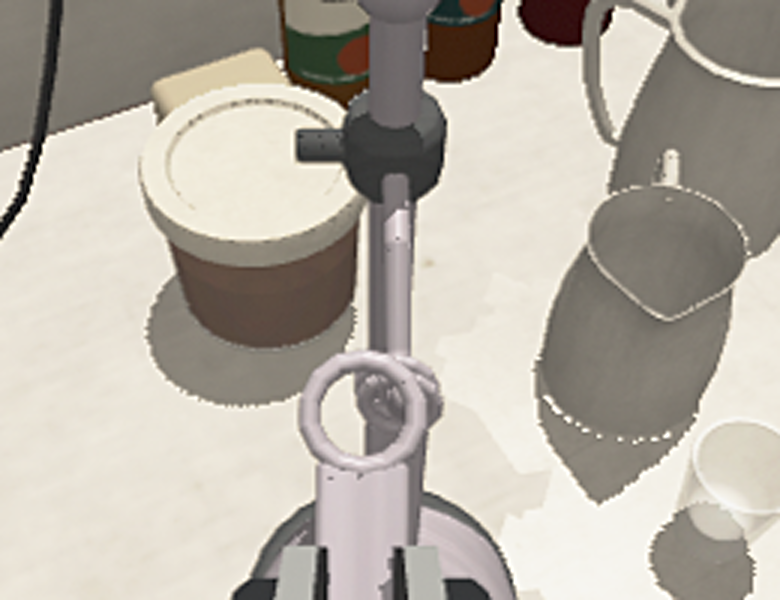

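Run:
```python
from h import *
et=np.array([.0295,-.0011,.0042]); Rt=Rpitch(HY,50); B=tcp_for(TIP+ROD*.03,Rt,et)
q=plan([(B,Rt,0,3),(B,Rt,0,1)])
```

```text
4 rows [-0.2, 0.1, 0, 0.7, 2.7, 1.7, 0, -0.2, 0.2, 0, 0.8, 2.7, 1.7, 0, -0.2, 0.1, 0, 0.7, 2.7, 1.8, 0, 0, 0, 0, 0, 0, 0, 0]
end [ 0.5583 -0.2721  0.2851]
```

drive_tool(targets=[-0.2, 0.1, 0, 0.7, 2.7, 1.7, 0, -0.2, 0.2, 0, 0.8, 2.7, 1.7, 0, -0.2, 0.1, 0, 0.7, 2.7, 1.8, 0, 0, 0, 0, 0, 0, 0, 0])

```text
clock: 27.95
position: [0.5581, -0.2731, 0.2866]
ee_rot: [0.103, 0.879, -0.218, 0.411]
contact_force: [-0.3, -0.8, -0.8]
width: 0.0091
```

Run:
```python
from h import *
s,im=snap('wrist','w20',(200,60,460,260),3); y,p=ypr(s); print(s['clock'],s['position'],y,p,np.degrees(s['qpos']),s['width'],s['contact_force'])
et=np.array([.0295,-.0011,.0042]); r=rotq(s['ee_rot'])
print('tip',proj('wrist',TIP,s),'eye',proj('wrist',s['position']+r.apply(et),s))
q=plan(slide(et,20,n1=6,end=22)+[(tcp_for(TIP-ROD*.022,Rpitch(HY,50),et),Rpitch(HY,50),0,1)])
```

```text
27.95 [ 0.55814136 -0.27309419  0.28658485] -27.80675513129025 50.1293794633111 [-36.26435044  -1.11078789 118.29875855  26.48841984  14.44436214
  58.79503385] 0.009140760376300428 [-0.28614228 -0.84904719 -0.79374858]
tip [318.28051928 201.20412273] eye [320.05854892 194.62264064]
7 rows [0, 0, 0, -3.2, -0.1, 8.2, 0, 0, 0, 0, -3.2, -0.2, 8.3, 0, 0, -0.1, 0, -3.2, -0.1, 8.2, 0, 0.1, 0, 0, -3.2, -0.2, 8.3, 0, 0, 0, 0, -3.2, -0.1, 8.2, 0, 0, 0, 0, -3.1, -0.1, 8.3, 0, 0, 0, 0, 0, 0, 0, 0]
end [ 0.5813 -0.2843  0.2401]
```

View pics/w20.png

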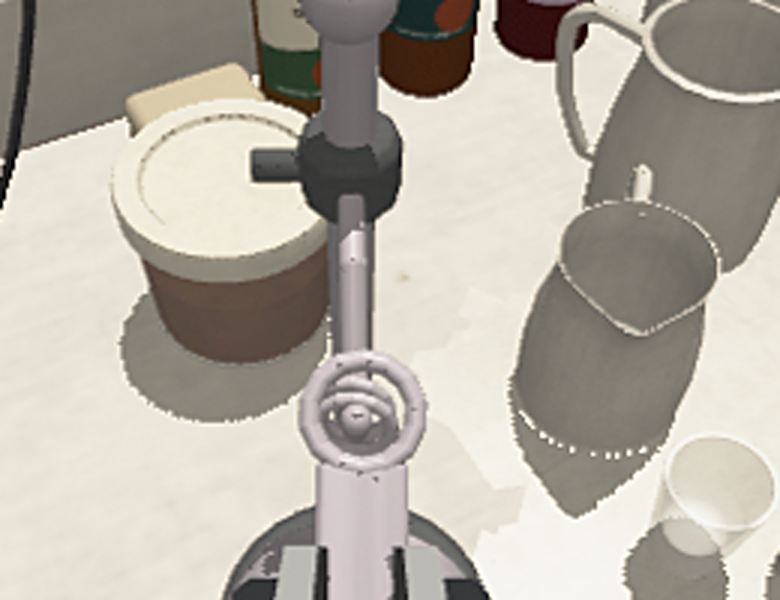

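drive_tool(targets=[0, 0, 0, -3.2, -0.1, 8.2, 0, 0, 0, 0, -3.2, -0.2, 8.3, 0, 0, -0.1, 0, -3.2, -0.1, 8.2, 0, 0.1, 0, 0, -3.2, -0.2, 8.3, 0, 0, 0, 0, -3.2, -0.1, 8.2, 0, 0, 0, 0, -3.1, -0.1, 8.3, 0, 0, 0, 0, 0, 0, 0, 0])

```text
clock: 28.88
position: [0.5813, -0.2841, 0.2384]
ee_rot: [0.101, 0.88, -0.218, 0.409]
contact_force: [-0.2, 0.9, -1.4]
width: 0.0098
```

Run:
```python
from h import *
s,im=snap('wrist','w21',(200,60,460,260),3); y,p=ypr(s); print(s['clock'],s['position'],y,p,np.degrees(s['qpos']),s['width'],s['contact_force'])
snap('side','s21',(260,130,460,280),4)
et=np.array([.0295,-.0011,.0042]); r=rotq(s['ee_rot'])
d=s['position']+r.apply(et)-SEAT; print('f,lat,h',d@U*1e3,d@np.cross(Z,U)*1e3,d[2]*1e3)
plan(bend2(et,20,30,48,8,a1=30,drop=0.5))
```

```text
28.875 [ 0.58133974 -0.28413832  0.23836935] -27.870749773049717 49.874126861731426 [-35.60257633   4.71468128 120.30031511  48.21440998   8.03861203
  37.06545164] 0.009827328213140156 [-0.24480386  0.94244602 -1.36296508]
f,lat,h 11.94651178671143 -0.14376304253311661 8.220164160064325
8 rows [0, 2.3, 0, -2.1, 0.1, 5.3, 0, 0, 2.2, 0, -0.4, 0, 1.9, 0, 0, 2.3, 0, -0.4, 0, 2, 0, 0, 2.2, 0, -0.4, 0, 1.9, 0, 0, 2.3, 0, -0.4, 0, 2, 0, 0, 2.2, 0, -0.3, 0, 2, 0, 0, 2.3, 0, -0.4, 0, 1.9, 0, 0, 2.2, 0, -0.3, 0, 2, 0]
end [ 0.5929 -0.2905  0.2253]
```

View pics/w21.png

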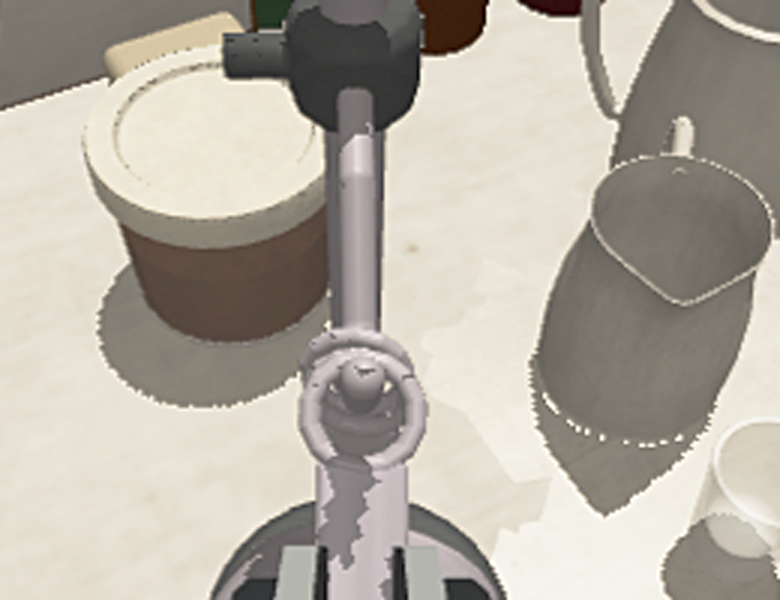

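View pics/s21.png

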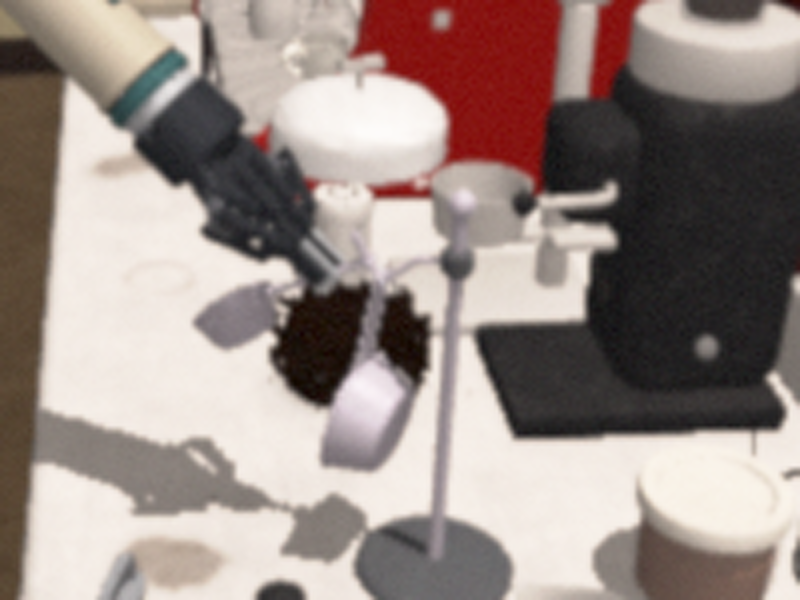

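drive_tool(targets=[0, 2.3, 0, -1.5, 0.1, 4, 0, 0, 2.2, 0, -0.4, 0.3, 1.9, 0, 0, 2.3, 0, -0.4, 0.4, 2, 0, 0, 2.2, 0, -0.4, 0.4, 1.9, 0, 0, 2.3, 0, -0.4, 0.3, 2, 0])

```text
clock: 29.6
position: [0.5885, -0.2815, 0.2364]
ee_rot: [0.102, 0.859, -0.21, 0.456]
contact_force: [-5.1, -9.8, 3.8]
width: 0.0091
```

Run:
```python
from h import *
s=get_state(); y,p=ypr(s); print(s['clock'],s['position'],y,p,np.degrees(s['qpos']),s['width'],s['contact_force'])
et=np.array([.0295,-.0011,.0042]); r=rotq(s['ee_rot'])
d=s['position']+r.apply(et)-SEAT; print('f,lat,h',d@U*1e3,d@np.cross(Z,U)*1e3,d[2]*1e3)
plan(bend2(et,20,30,48,8,a1=30,drop=0.5)[5:])
```

```text
29.6 [ 0.58848632 -0.28154106  0.23636876] -28.409785789096738 55.76462002410002 [-36.31791823   5.98920856 124.96501386 127.17129754  10.37176578
 -42.11466412] 0.009131837458429189 [-5.05660795 -9.84210753  3.81149846]
f,lat,h 9.000981498522624 -5.708217411906439 8.408005530748719
3 rows [-1.2, 7.7, -0.4, -4.5, 6, 8.8, 0, 0, 2.3, 0, -0.3, 0, 2, 0, 0, 2.2, 0, -0.3, 0, 1.9, 0]
end [ 0.5929 -0.2904  0.2254]
```

Run:
```python
from h import *
et=np.array([.0295,-.0011,.0042])
Rt=Rpitch(HY,57); B=tcp_for(hk(9,6),Rt,et); R2=Rpitch(HY,66); C=tcp_for(hk(6.5,1.5),R2,et)
plan([(B,Rt,0,2),(C,R2,0,4),(C,R2,0,1)])
```

```text
7 rows [-0.6, 0.6, -0.2, -1, 2.9, 0.9, 0, -0.6, 0.6, -0.2, -1.1, 2.9, 1, 0, 0, 2.3, 0, -0.7, 0, 2.3, 0, 0, 2.2, 0, -0.7, 0, 2.3, 0, 0, 2.3, 0, -0.9, 0, 2.2, 0, 0, 2.2, 0, -0.9, 0, 2.2, 0, 0, 0, 0, 0, 0, 0, 0]
end [ 0.5917 -0.2898  0.2263]
```

drive_tool(targets=[-0.6, 0.6, -0.2, -1, 2.9, 0.9, 0, -0.6, 0.6, -0.2, -1.1, 2.9, 1, 0, 0, 2.3, 0, -0.7, 0, 2.3, 0, 0, 2.2, 0, -0.7, 0, 2.3, 0, 0, 2.3, 0, -0.9, 0, 2.2, 0, 0, 2.2, 0, -0.9, 0, 2.2, 0, 0, 0, 0, 0, 0, 0, 0])

```text
clock: 30.48
position: [0.5936, -0.2868, 0.2257]
ee_rot: [0.127, 0.814, -0.199, 0.53]
contact_force: [-1.4, -4.8, 2.8]
width: 0.0096
```

Run:
```python
from h import *
s,im=snap('wrist','w22',(200,60,460,260),3); y,p=ypr(s); print(s['clock'],s['position'],y,p,np.degrees(s['qpos']),s['width'],s['contact_force'])
snap('side','s22',(260,130,460,280),4)
et=np.array([.0295,-.0011,.0042]); r=rotq(s['ee_rot'])
d=s['position']+r.apply(et)-SEAT; print('f,lat,h',d@U*1e3,d@np.cross(Z,U)*1e3,d[2]*1e3)
```

```text
30.475 [ 0.59358184 -0.28677746  0.22568859] -27.925079169150468 66.06713248461966 [-36.57154662  11.67439417 133.4244701  163.74263268  31.92213486
 -79.63367704] 0.009585207856141975 [-1.36806685 -4.8015215   2.80009459]
f,lat,h 6.31185777549891 -3.550888942099203 0.9529134042449705
```

View pics/w22.png

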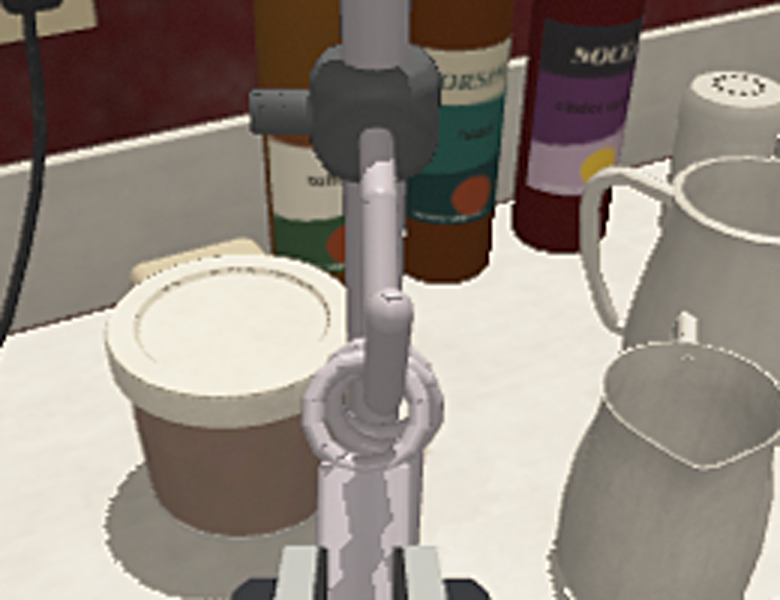

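View pics/s22.png

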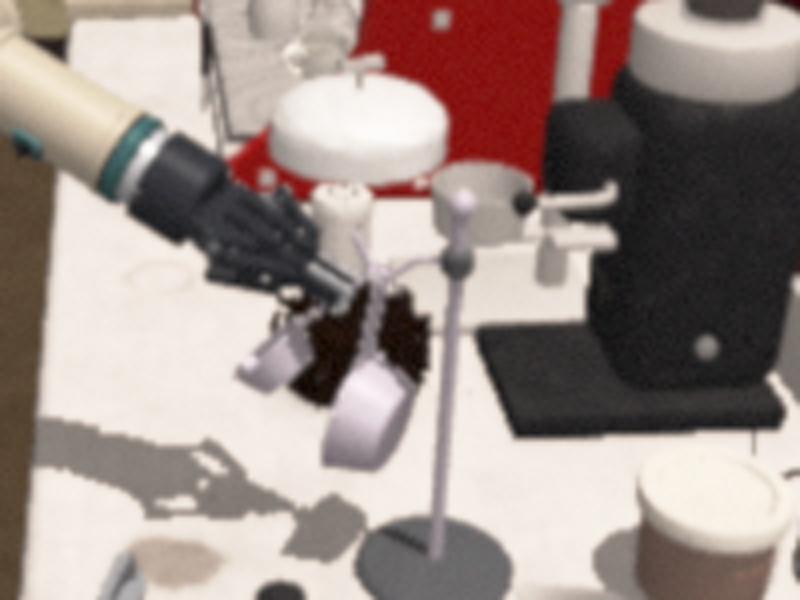

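drive_tool(targets=[0, 0, 0, 0, 2, 0, 0, 0, 0, 0, -1.5, 1.5, 0, 0, 0, 0, 0, -1, 0, 0, 0, 0, 0, 0, 0, 0, 0, 0.45, 0, 0, 0, 0, 0, 0, 0.45, 0, 0, 0, 0, 0, 0, 0.45, 0, 0, 0, 0, 0, -15, 0.45, 0, 0, 0, 0, 0, -25, 0.45, 0, 0, 0, 0, 0, -30, 0.45, 0, 0, 0, 10, 0, -30, 0.45, 0, 0, 0, 15, 0, -20, 0.45, 0, 0, 0, 0, 0, 0, 0.45])

```text
clock: 32.08
position: [0.5013, -0.2417, 0.296]
ee_rot: [0.128, 0.815, -0.196, 0.53]
contact_force: [0.0, -0.2, -0.6]
width: 0.0385
```

Run:
```python
from h import *
s,im=snap('wrist','w23',(180,60,480,285),2.6); y,p=ypr(s); print(s['clock'],s['position'],y,p,np.degrees(s['qpos']),s['width'],s['contact_force'])
snap('side','s23',(260,130,460,280),4)
```

```text
32.075 [ 0.5012725  -0.24169044  0.29598055] -27.05595069898816 66.11598724747195 [-41.77006074  -6.27820359 136.72739146 138.99007927  20.62728891
 -56.92747955] 0.03849478569696231 [ 0.02559015 -0.23591937 -0.58432794]
```

View pics/w23.png

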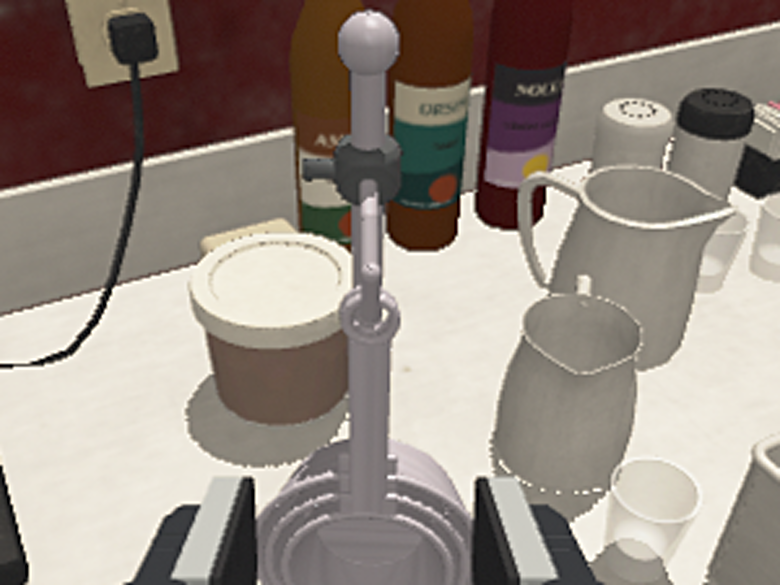

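View pics/s23.png

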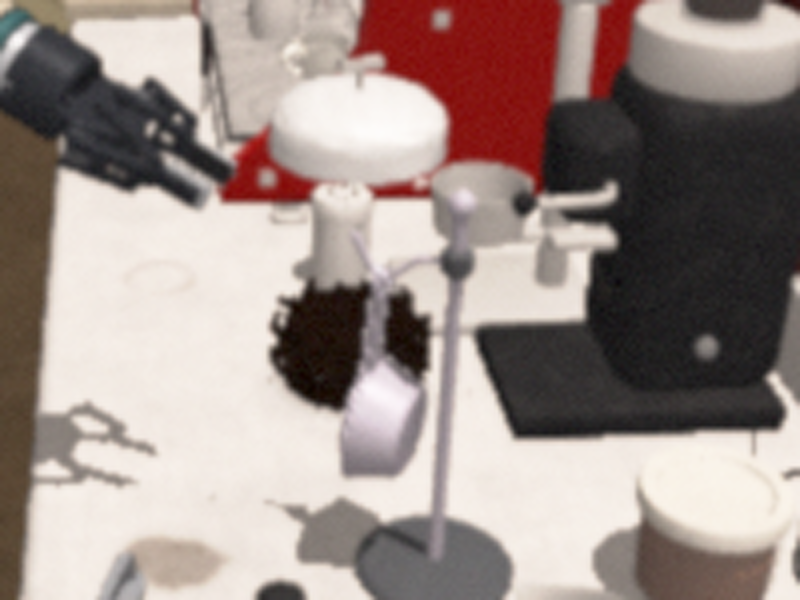

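Run:
```python
from h import *
Rt=Rpitch(HY,62)
plan([(hk(85,-80),Rt,0,4),(hk(75,-118),Rt,0,2),(hk(75,-118),Rt,0,2)])
print(hk(75,-118))
```

```text
8 rows [-0.2, -1, 0.1, -24.1, 0, 21.6, 0, -0.1, -0.9, 0, -23.8, -0.1, 22, 0, -0.2, -1, 0.1, -23.4, -0.1, 22.4, 0, -0.1, -1, 0, -23, -0.2, 22.8, 0, 0, 0, 0, -14.4, 0, 13.3, 0, 0, 0, 0, -14.5, 0.1, 13.4, 0, 0, 0, 0, 0, 0, 0, 0, 0, 0, 0, 0, 0, 0, 0]
end [ 0.5457 -0.2643  0.1319]
[ 0.54565822 -0.2642689   0.132     ]
```

drive_tool(targets=[-0.2, -1, 0.1, -24.1, 0, 21.6, 0, -0.1, -0.9, 0, -23.8, -0.1, 22, 0, -0.2, -1, 0.1, -23.4, -0.1, 22.4, 0, -0.1, -1, 0, -23, -0.2, 22.8, 0, 0, 0, 0, -14.4, 0, 13.3, 0, 0, 0, 0, -14.5, 0.1, 13.4, 0, 0, 0, 0, 0, 0, 0, 0, 0, 0, 0, 0, 0, 0, 0], grip_force=20)

```text
clock: 33.17
position: [0.5461, -0.2644, 0.1315]
ee_rot: [0.123, 0.833, -0.206, 0.499]
contact_force: [-0.8, -0.6, 0.2]
width: -0.0001
```

Run:
```python
from h import *
s,im=snap('wrist','w24'); y,p=ypr(s); print(s['clock'],s['position'],y,p,np.degrees(s['qpos']),s['width'],s['contact_force'])
snap('side','s24',(320,180,420,255),8)
Rt=Rpitch(HY,62)
plan([(hk(20,-133),Rt,0,6)])
```

```text
33.175 [ 0.54608887 -0.2644357   0.13151288] -27.81846739549535 61.890103343473065 [-37.75434479  20.83241308 143.83279231 167.86602589  46.83487821
 -86.35180503] -5.0006111757226644e-05 [-0.79838816 -0.59788988  0.23308443]
6 rows [0, 0, 0, 1.9, 0, 9.2, 0, 0, 0, 0, 2, 0, 9.3, 0, 0, 0, 0, 1.9, 0, 9.2, 0, 0, 0, 0, 1.9, 0.1, 9.3, 0, 0, 0, 0, 1.9, 0, 9.2, 0, 0, 0, 0, 2, 0, 9.3, 0]
end [ 0.5943 -0.29    0.117 ]
```

View pics/w24.png

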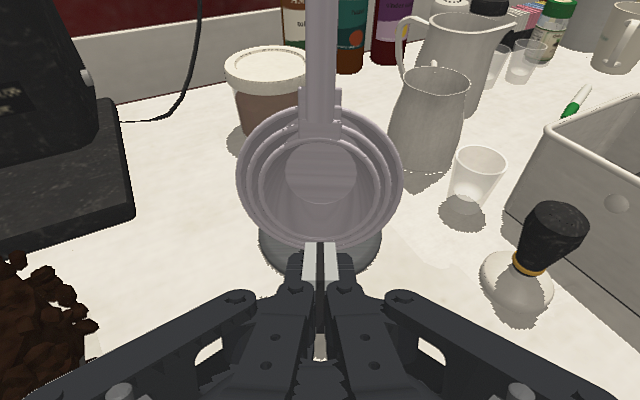

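View pics/s24.png

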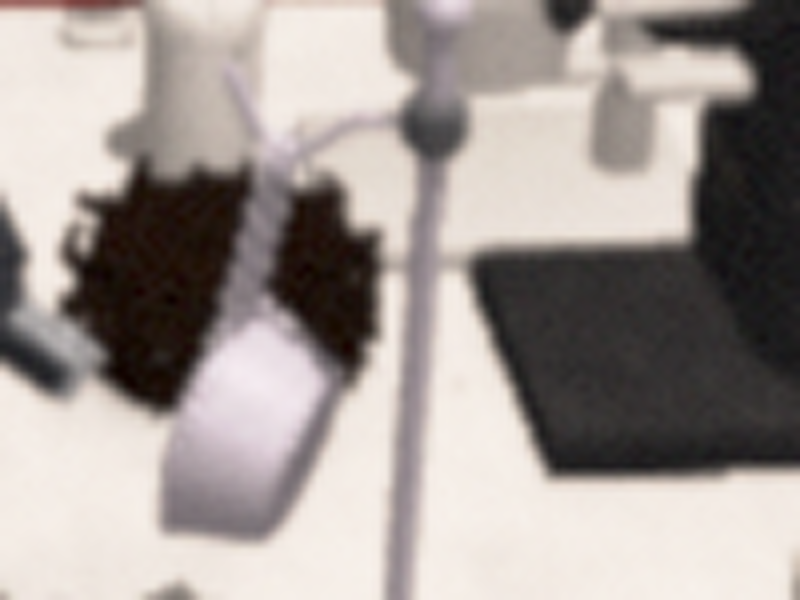

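Run:
```python
from h import *
Rt=Rpitch(HY,62)
plan([(hk(25,-126),Rt,0,5),(hk(-2,-126),Rt,0,5)])
```

```text
10 rows [0, 0, 0, 3.1, 0, 9.6, 0, 0, 0, 0, 3.1, 0, 9.5, 0, 0, 0, 0, 3, 0, 9.6, 0, 0, 0, 0, 3.1, 0.1, 9.5, 0, 0, 0, 0, 3.1, 0, 9.6, 0, 0, 0, 0, 2.5, 0, 4.8, 0, 0, 0, 0, 2.6, 0, 4.7, 0, 0, 0, 0, 2.5, 0, 4.8, 0, 0, 0, 0, 2.5, 0, 4.8, 0, 0, 0, 0, 2.6, 0, 4.7, 0]
end [ 0.6138 -0.3002  0.124 ]
```

drive_tool(targets=[0, 0, 0, 3.1, 0, 9.6, 0, 0, 0, 0, 3.1, 0, 9.5, 0, 0, 0, 0, 3, 0, 9.6, 0, 0, 0, 0, 3.1, 0.1, 9.5, 0, 0, 0, 0, 3.1, 0, 9.6, 0, 0, 0, 0, 2.5, 0, 4.8, 0, 0, 0, 0, 2.6, 0, 4.7, 0, 0, 0, 0, 2.5, 0, 4.8, 0, 0, 0, 0, 2.5, 0, 4.8, 0, 0, 0, 0, 2.6, 0, 4.7, 0])

```text
clock: 34.52
position: [0.614, -0.3002, 0.1233]
ee_rot: [0.123, 0.832, -0.206, 0.5]
contact_force: [-0.6, 1.0, -0.4]
width: -0.0001
```

Run:
```python
from h import *
s,im=snap('wrist','w25'); y,p=ypr(s); print(s['clock'],s['position'],y,p,np.degrees(s['qpos']),s['width'],s['contact_force'], 'push',np.dot(s['contact_force'],U))
snap('side','s25',(320,180,420,255),8)
d=s['position']-SEAT; print(d@U,d@np.cross(Z,U),d[2])
```

```text
34.525 [ 0.61397273 -0.30021899  0.12326598] -27.811147462903595 61.95412263473422 [-35.62069391  24.54368133 134.56663484 169.43174998  41.32340459
 -85.71419424] -8.215669196123441e-05 [-0.56269645  1.04103991 -0.41652789] push 0.9832776796605922
-0.002196364067979228 -6.020510423445787e-05 -0.12673402392890804
```

View pics/w25.png

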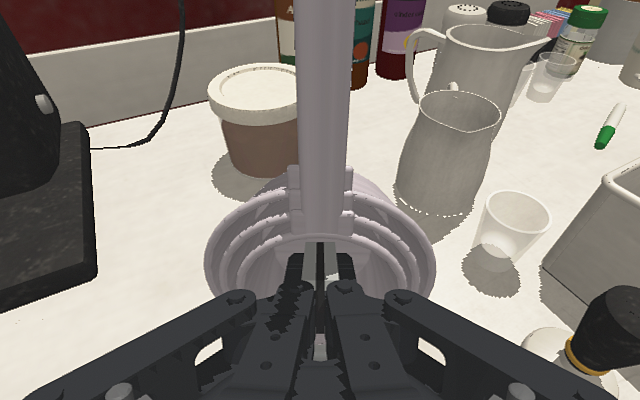

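View pics/s25.png

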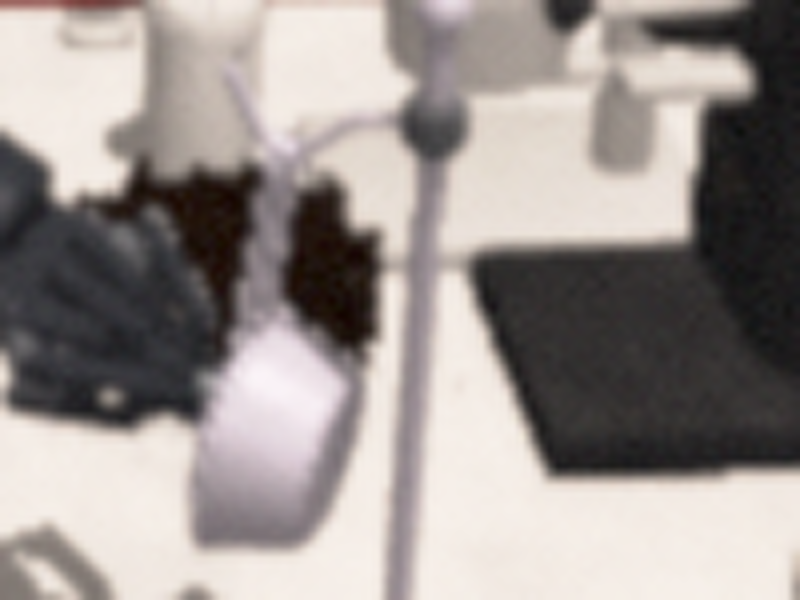

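drive_tool(targets=[0, 0, 0, 1.4, 0, 2.6, 0, 0, 0, 0, 1.4, 0, 2.6, 0, 0, 0, 0, 1.4, 0, 2.6, 0, 0, 0, 0, 1.4, 0, 2.6, 0, 0, 0, 0, 1.4, 0, 2.6, 0, 0, 0, 0, 1.4, 0, 2.6, 0, 0, 0, 0, 1.4, 0, 2.6, 0])

```text
clock: 35.5
position: [0.6322, -0.3098, 0.1234]
ee_rot: [0.123, 0.832, -0.206, 0.5]
contact_force: [-0.4, -0.3, 0.3]
width: -0.0001
```

Run:
```python
from h import *
s=get_state(); y,p=ypr(s); print(s['clock'],s['contact_force'], 'push',np.dot(s['contact_force'],U))
snap('side','s26',(320,180,420,255),8)
d=s['position']-SEAT; print(d@U,d@np.cross(Z,U),d[2])
```

```text
35.5 [-0.42446909 -0.27403023  0.29875722] push 0.24767323954646428
-0.02279908198190353 -8.674489002051579e-05 -0.12663456620606955
```

View pics/s26.png

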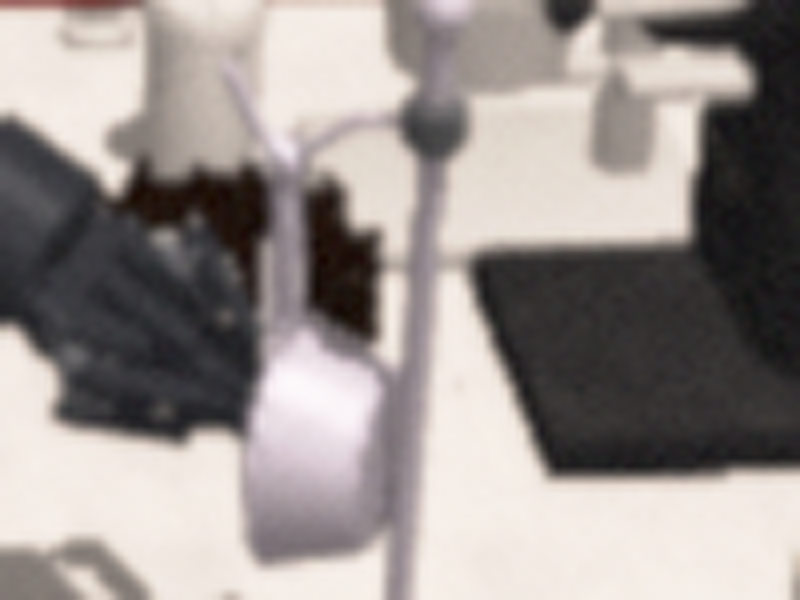

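drive_tool(targets=[0, 0, 0, 0.9, 0, 1.8, 0, 0, 0, 0, 0.9, 0, 1.8, 0, 0, 0, 0, 0.9, 0, 1.8, 0, 0, 0, 0, 0.9, 0, 1.8, 0, 0, 0, 0, 0, 0, 0, 0])

```text
clock: 36.17
position: [0.6371, -0.3121, 0.123]
ee_rot: [0.123, 0.833, -0.206, 0.499]
contact_force: [-13.0, 6.5, 9.2]
width: -0.0004
```

Run:
```python
from h import *
s=get_state(); y,p=ypr(s); print(s['clock'],s['contact_force'], 'push',np.dot(s['contact_force'],U))
s,im=snap('wrist','w27',(180,90,480,315),2.6)
d=s['position']-SEAT; print(d@U,d@np.cross(Z,U),d[2])
```

```text
36.175 [-12.95983864   6.46672527   9.20214728] push 14.48002097681472
-0.028136679990715726 -0.00034609901499922484 -0.1269808160592782
```

View pics/w27.png

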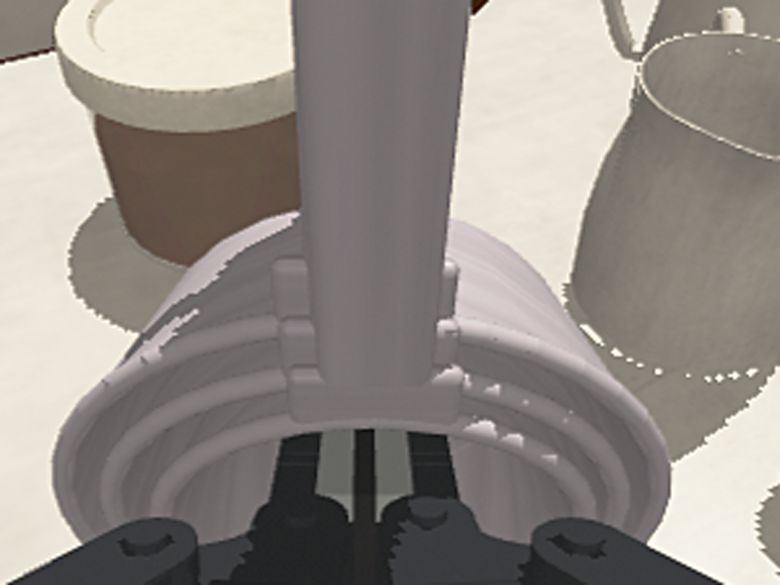

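drive_tool(targets=[0, 0, 0, -0.9, 0, -1.8, 0, 0, 0, 0, -1.4, 0, -2.6, 0, 0, 0, 0, -1.9, 0, -3.5, 0, 0, 0, 0, -1.9, 0, -3.5, 0, 0, 0, 0, -1.9, 0, -3.5, 0, 0, 0, 0, -1.9, 0, -3.5, 0, 0, 0, 0, -1.9, 0, -3.5, 0, 0, 0, 0, -1.9, 0, -3.5, 0, 0, 0, 0, -1.9, 0, -3.5, 0, 0, 0, 0, -1.4, 0, -2.6, 0, 0, 0, 0, -1.4, 0, -2.6, 0, 0, 0, 0, -1.4, 0, -2.6, 0])

```text
clock: 37.72
position: [0.6022, -0.294, 0.123]
ee_rot: [0.123, 0.832, -0.206, 0.5]
contact_force: [-0.1, 0.3, 0.8]
width: 0.0002
```

Run:
```python
from h import *
s,im=snap('wrist','w28',(180,90,480,315),2.6); y,p=ypr(s); print(s['clock'],s['contact_force'], 'push',np.dot(s['contact_force'],U))
snap('side','s28',(320,180,420,255),8)
d=s['position']-SEAT; print(d@U,d@np.cross(Z,U),d[2])
```

```text
37.725 [-0.05039992  0.30980984  0.78272129] push 0.1890739819422298
0.011140023893740409 -2.1086987992660843e-05 -0.12697790472474862
```

View pics/s28.png

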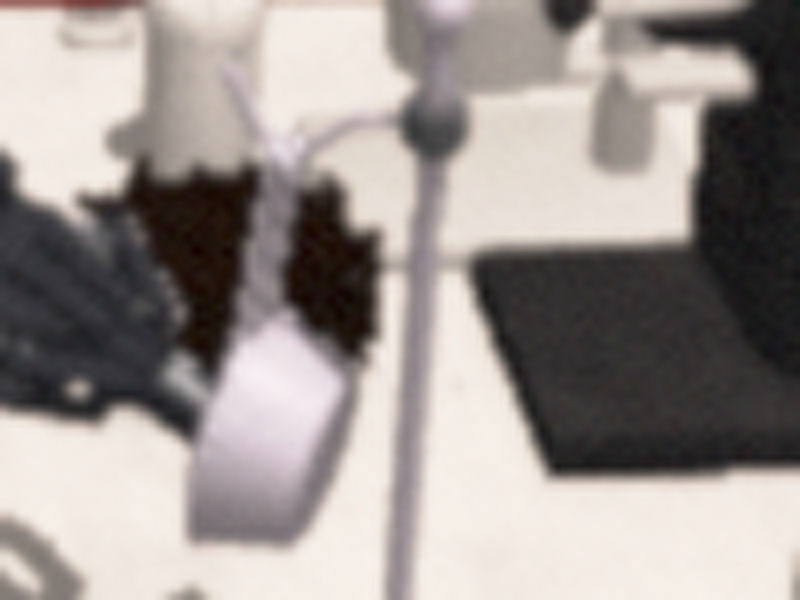

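View pics/w28.png

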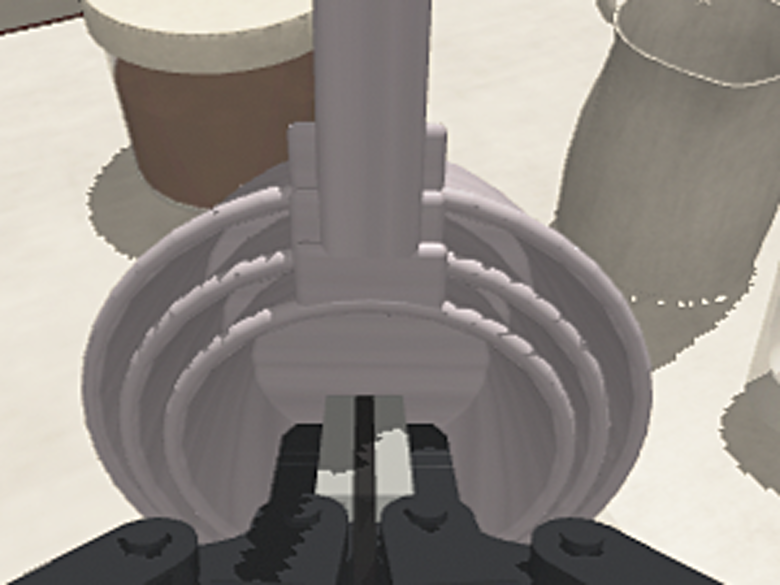

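drive_tool(targets=[0, 0, 0, 0, 0, -4, 0, 0, 0, 0, 0, 0, -5, 0, 0, 0, 0, 0, 0, -6, 0, 0, 0, 0, 0, 0, -8, 0, 0, 0, 0, 0, 0, -15, 0, 0, 0, 0, 0, 0, -20, 0, 0, 0, 0, 0, 0, -25, 0, 0, 0, 0, 0, 0, -30, 0, 0, 0, 0, 0, 0, -30, 0, 0, 0, 0, 10, 0, -30, 0, 0, 0, 0, 20, 0, -30, 0, 0, 0, 0, 0, 0, 0, 0])

```text
clock: 39.33
position: [0.4553, -0.2168, 0.2487]
ee_rot: [0.125, 0.831, -0.204, 0.503]
contact_force: [0.4, 0.7, 0.1]
width: -0.0001
```

Run:
```python
from h import *
s,im=snap('wrist','w29'); y,p=ypr(s); print(s['clock'],s['position'],np.degrees(s['qpos']),s['contact_force'])
snap('side','s29',(320,180,420,255),8)
```

```text
39.325 [ 0.45531122 -0.21676994  0.24865662] [-43.68584767  -7.54118531 143.23752246 139.7745996   22.03964526
 -59.59771362] [0.35715556 0.65174341 0.10199046]
```

drive_tool(targets=[0, 0, 0, 0, 0, 0, 0, 0, 0, 0, 0, 0, 0, 0, 0, 0, 0, 0, 0, 0, 0])

```text
clock: 39.8
position: [0.4563, -0.2173, 0.2436]
ee_rot: [0.123, 0.833, -0.206, 0.499]
contact_force: [0.4, -0.3, -0.1]
width: 0.0002
```

Run:
```python
from h import *
s,im=snap('wrist','w30')
_,im=snap('side','s30',(320,180,420,255),8)
a=np.load('pics/s29.npy').astype(int)[180:255,320:420]; b=im.astype(int)[180:255,320:420]
print(s['clock'],abs(a-b).max(2).mean(), (abs(a-b).max(2)>40).sum())
w=np.load('pics/w29.npy').astype(int); v=np.load('pics/w30.npy').astype(int); print((abs(w-v).max(2)>40).sum())
```

```text
39.8 2.3648 0
25968
```

View pics/s30.png

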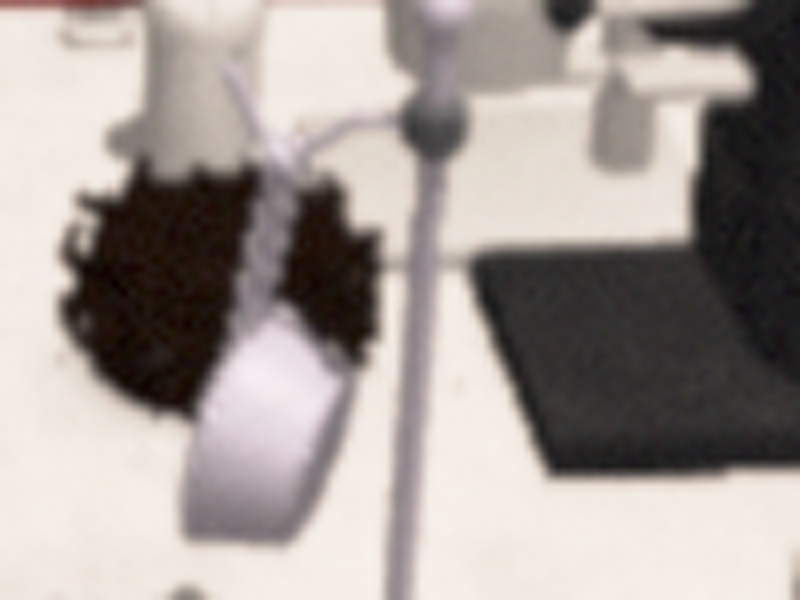

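View pics/w30.png

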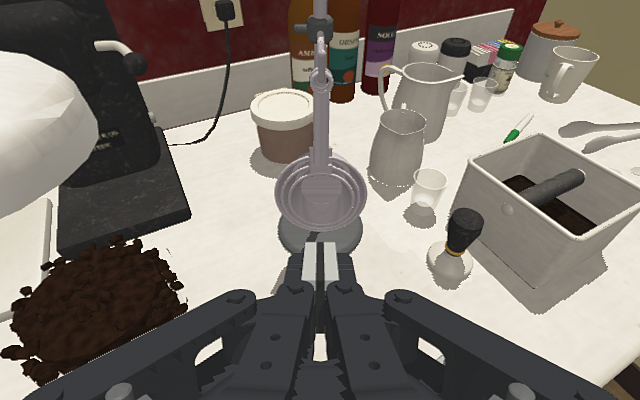

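drive_tool(targets=[0, 0, 0, 0, 0, 0, 0, 0, 0, 0, 0, 0, 0, 0, 0, 0, 0, 0, 0, 0, 0, 0, 0, 0, 0, 0, 0, 0, 0, 0, 0, 0, 0, 0, 0, 0, 0, 0, 0, 0, 0, 0, 0, 0, 0, 0, 0, 0, 0, 0, 0, 0, 0, 0, 0, 0, 0, 0, 0, 0, 0, 0, 0, 0, 0, 0, 0, 0, 0, 0, 0, 0, 0, 0, 0, 0, 0, 0, 0, 0, 0, 0, 0, 0])

```text
clock: 41.4
position: [0.4562, -0.2173, 0.2448]
ee_rot: [0.123, 0.832, -0.206, 0.5]
contact_force: [0.2, -0.2, 0.0]
width: 0.0
```

drive_tool(targets=[0, 0, 0, 0, 0, 0, 0, 0, 0, 0, 0, 0, 0, 0, 0, 0, 0, 0, 0, 0, 0, 0, 0, 0, 0, 0, 0, 0, 0, 0, 0, 0, 0, 0, 0, 0, 0, 0, 0, 0, 0, 0, 0, 0, 0, 0, 0, 0, 0, 0, 0, 0, 0, 0, 0, 0, 0, 0, 0, 0, 0, 0, 0, 0, 0, 0, 0, 0, 0, 0, 0, 0, 0, 0, 0, 0, 0, 0, 0, 0, 0, 0, 0, 0])

```text
clock: 42.9
position: [0.4562, -0.2173, 0.2449]
ee_rot: [0.123, 0.832, -0.206, 0.5]
contact_force: [0.2, 0.4, 0.0]
width: -0.0002
```

Run:
```python
from h import *
W=[];S=[]
for i in range(6):
    s,im=snap('wrist',f'w31_{i}'); W.append(im.astype(int)); s,im=snap('side',f's31_{i}',(320,180,420,255),8); S.append(im.astype(int)[180:255,320:420])
print(s['clock'])
for i in range(1,6): print((abs(W[i]-W[0])[60:235,270:370].max(2)>30).sum(),(abs(S[i]-S[0]).max(2)>30).sum())
v=W[-1].astype(np.uint8)[60:240,240:400,::-1]; cv2.imwrite('pics/w31z.png',cv2.resize(v,None,fx=3.3,fy=3.3,interpolation=cv2.INTER_CUBIC))
```

```text
43.45
0 0
0 0
0 0
0 0
0 0
```

View pics/w31z.png

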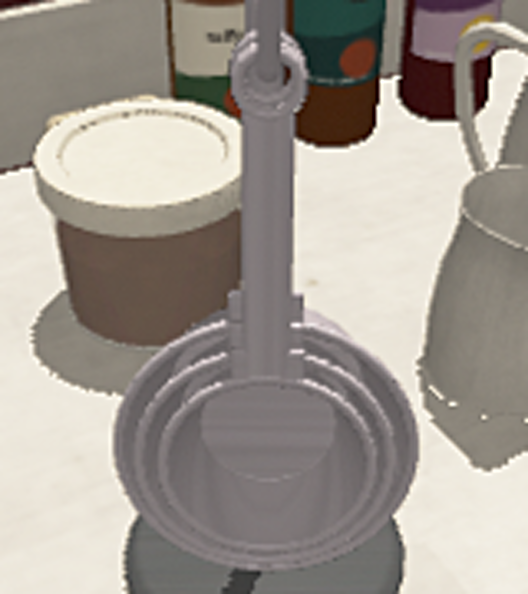

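View pics/s31_5.png

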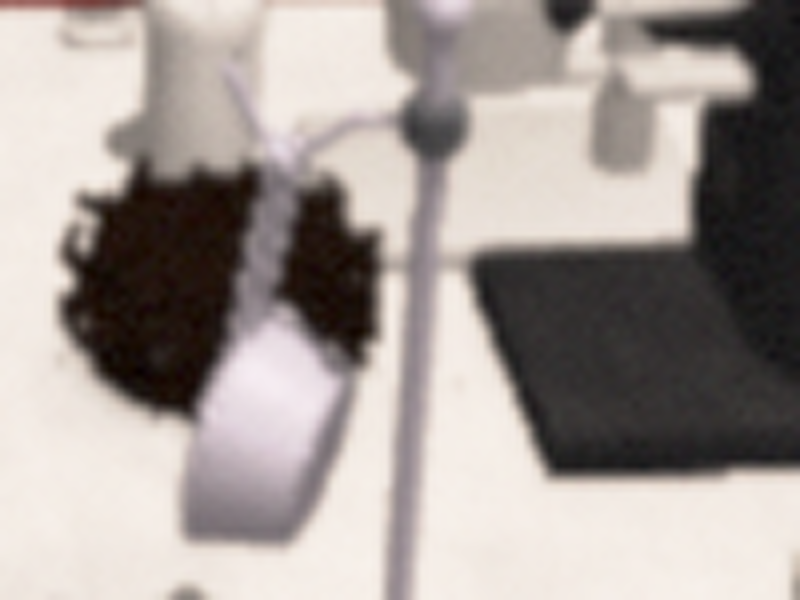

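Still, nested and mouths outward; handing in.

```bash
python3 -c "
from rig import *
print(sign_off()); print(get_state()['clock'])"
```

```text
the job is handed in; nothing more can be done
None
the job is handed in; nothing more can be done
```

All three pans hang on the hook, large then medium then small, mouths outward and nested. I pressed the set against the post with about 14 N, eased off slowly and withdrew the gripper. I handed in at about 43.5 s.

**Last checks:** the set did not move in six wrist and side picture pairs over about 0.6 s before hand-in. The three eyes sit stacked on the hook and the rims are concentric. The gripper was clear, with no contact force beyond noise, and the shaker, glass, tamper, brush and jar looked undisturbed in the pictures, though I did not measure their positions.

**What went less well:**
- **Joint 5:** it read 0.109 rad once, against its stated lower limit of 0.11, while I was moving towards the medium pan.
- **Near the jar:** on that same move a wrist flip carried the tool close to the bean jar. I saw no contact force there, and I backed off before going on.
- **Small pan on the rod:** its eye drifted about 6 mm sideways and pressed on the rod with about 12 N. I corrected this before letting go.
- **Hang angle:** the set hangs tilted with the bowls forward of upright, by my estimate 15–20 degrees, rather than quite vertical.

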